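Load the resin-curing unit with tooth blanks

ROBOT

A 7-joint arm with a two-finger parallel gripper is mounted at the origin on the work surface. World frame = base frame: x ahead of the robot, y to its left, z up, the work surface at z = 0. Lengths are in m, angles in rad, forces in N, time in s.
With the tool pointing down it reaches from about 0.35 to 0.9 m from the base axis. Payload 19.9 kg.
Tool frame: the origin (TCP) lies between the finger pads; the fingertips stand 8 mm ahead of it and the grasp point (between the pads) lies 11 mm behind it; z points along the fingers, y is the line along which they close (so a half turn about z gives the same grasp; the last joint's range is limited). The gripper opens to 94 mm and grips with 3 to 60 N. Pads are 16 mm wide; open, the fingers measure 119 mm over their backs; the gripper's body (75 mm by 177 mm) begins 78 mm behind the grasp point.
Start: joints at [-1.208, 0.417, -0.01, 1.614, 0.005, 1.111, -0.053], TCP at [0.246, 0.575, 0.213] pointing down, gripper open.
Joint ranges: [-2.81, 2.81], [-0.39, 2.02], [-1.27, 1.25], [0.06, 2.57], [-1.19, 4.33], [0.19, 2], [-2.82, 2.82]. Speed limits (rad/s): [1.89, 1.89, 2.39, 2.39, 3.01, 3.01, 3.01].

INTERFACE

Orientations are given as a rotation vector (axis times angle).
In Python, from cell import read_state, camera, close_job gives the robot as it stands. The module is installed in compiled form; this text tells all that it offers.
- The arm moves only by the shell command python3 -m creep 'ROWS' [FORCE]. ROWS is JSON, a list of rows, each a list of 7 numbers: the opening, from -1 (shut) to 1 (fully open), then the shift along the world's x, y, z each as a share of 0.12 m, from -1 to 1, then the turn, a rotation vector about the world's x, y, z each as a share of 360 degrees, from -1 to 1. A call has 1 to 10 rows; each row is the pose to reach, as a shift and turn from the pose commanded when the call began, turning the shorter way round; what a row does not reach only later rows make up. A row lasts 1/12 s, in which the tool goes at most 41.7 mm and 7.16 degrees, less where a joint would pass 70% of its speed; a pose out of reach is approached as far as the arm can. A call with a number of a shift or a turn outside -1 to 1 is refused whole. A call with a gripper value outside its range is refused whole. The fingers move at their own pace and stop on an object; FORCE is the grip in N (left out, the last holds). Time passes only in rows, so rows that repeat a pose let the fingers close. It gives the time, the measured TCP pose, the force, the opening and the grip force at its end, in the units of the state.
- read_state(): the state, without advancing time (a new reading comes with each control period).
- camera(name): name is "scene" or "top" or "wrist"; returns a dict with "pixels" (480x640x3 uint8, red, green, blue), "z_map" (480x640 float32, m along the optical axis (not along the pixel's ray), 0 where there is no reading), "fx", "fy", "cx", "cy" (pixels), "extrinsics" (4x4, takes a point from world to camera coordinates); the wrist camera has in their place "mount" (4x4, takes a point from camera to tool coordinates, whose origin is the TCP and whose axes are the flange's). Camera axes: x right, y down, z forward; pixel columns grow to the right and rows downward; lengths in m; the calibration is good to about 2 mm. A picture is of the moment at which its call begins: read the wrist's pose just before it.
- close_job(): hands the job in; it is judged then, once.
The state is a dict: "time_s": time; "q": joint angles; "qvel": joint speeds; "joint_efforts": joint torques, N m; "eef_pos": TCP position; "tool_rot": TCP orientation; "force": force on the tool from outside, world axes, zero at the start; "ft_torque": the same for the moment, N m; "width": opening from 0.0 (shut) to 1.0 (fully open); "grip_force": force on a finger pad.
Only numpy, scipy, OpenCV 4.12 (cv2) and the standard library are available. Lean on these libraries where they do the work, as an engineer would, in place of code of your own. Each camera call takes 0.05 s, during which the arm holds its last target. There are 200 camera calls.

TASK

Get the curing unit ready and load it: while its lid is still on, clear every rubber bite block off it into the steel dish and turn the timer knob fully back to its zero stop; only then take the lid off and pour all the tooth blanks from the glass cup into the well. Finish with the empty cup standing upright on its rubber mat, the lid fully seated back on the well, the bite blocks still in the dish and the timer at zero; leave the white dental model alone.

Things in the scene. Friction and masses are not known exactly. Their poses are not given: they have to be found in the camera images.
- unit: White enamelled resin-curing unit fixed to the cart top: a block 190 (its x) x 250 (its y) x 70 mm high. Origin: centre of its underside, on the cart top; z up. A round well is sunk in its top on the +y half, the timer knob stands on the -y half.
- well_mouth (a point): Centre of the mouth of the unit's round well, level with the unit's flat top (70 mm above the cart). The well is 104 mm across, 46 mm deep, 50 mm from the unit's centre along unit +y; at the start it is covered by the lid. Axes as the unit's.
- timer (a joint): Run-down timer: black knob on the unit's top, 135 mm from the well's centre along unit -y. Value in rad, 0 at its zero stop (fully back), grows clockwise seen from above up to 4.2; it starts between 1.0 and 2.6, so it must be turned anticlockwise. It stays where left (friction 0.04 N m).
- timer_grip (a point): Point on the knob's axis, 37 mm above the unit's top, at the height to grip. The knob is a disc 44 mm across with an upright bar 42 mm long, 14 mm thick, its top 44 mm above the unit's top. The point turns with the knob: its x axis runs along the bar (grip across its y), its z is up. At the zero stop the bar lies along unit x with the bar's white index mark toward unit -x.
- lid: Loose round aluminium lid: flange 136 mm across and 8 mm thick, below it a locating disc 92 mm across and 6 mm deep that drops into the well, on top a black cylindrical knob 20 mm across and 30 mm tall. Origin: centre of the flange's underside (the knob's top is 38 mm above it); lid on: origin at the well mouth; lying on the pad: 9 mm above the cart. z up. 160 to 260 g.
- dish: Open steel dish fixed on the cart top, 120 (x) x 140 (y) mm, 26 mm high, walls and floor 3 mm. Origin: centre of its underside; z up.
- mat: Round black rubber mat fixed on the cart top, 110 mm across, 3 mm thick, the cup's place. Origin: centre of its underside.
- pad: Round grey pad fixed on the cart top, 140 mm across, 3 mm thick, empty: a free place where the lid can lie meanwhile. Origin: centre of its underside.
- cup: Loose beaker-shaped glass cup, 70 mm tall, flared: outside 55 mm across at the base, 67 mm at the rim (64 mm at 50 mm height), wall 3 mm, floor 4 mm thick. Origin: centre of its underside, z along its axis toward the mouth. 95 to 160 g empty.
- model: Bystander: white resin dental model, 66 x 66 x 34 mm, loose on the cart top. Origin: centre of its underside.
- block0: Dark red rubber bite block, 40 (x) x 22 (y) x 18 mm (z), 30 g, at the start lying on the lid's flange beside the lid's knob. Two to four of the four are there (None if absent). Origin: centre of its underside.
- block1: Dark red rubber bite block, 40 (x) x 22 (y) x 18 mm (z), 30 g, at the start lying on the lid's flange beside the lid's knob. Two to four of the four are there (None if absent). Origin: centre of its underside.
- block2: Dark red rubber bite block, 40 (x) x 22 (y) x 18 mm (z), 30 g, at the start lying on the lid's flange beside the lid's knob. Two to four of the four are there (None if absent). Origin: centre of its underside.
- block3: Dark red rubber bite block, 40 (x) x 22 (y) x 18 mm (z), 30 g, at the start lying on the lid's flange beside the lid's knob. Two to four of the four are there (None if absent). Origin: centre of its underside.
- tooth0: White resin tooth blank, barrel-shaped, 14 mm across and 16 mm long, 10 g, at the start in the cup. Four to seven of the seven are there (None if absent). Origin: centre of one end face, z along its length.
- tooth1: White resin tooth blank, barrel-shaped, 14 mm across and 16 mm long, 10 g, at the start in the cup. Four to seven of the seven are there (None if absent). Origin: centre of one end face, z along its length.
- tooth2: White resin tooth blank, barrel-shaped, 14 mm across and 16 mm long, 10 g, at the start in the cup. Four to seven of the seven are there (None if absent). Origin: centre of one end face, z along its length.
- tooth3: White resin tooth blank, barrel-shaped, 14 mm across and 16 mm long, 10 g, at the start in the cup. Four to seven of the seven are there (None if absent). Origin: centre of one end face, z along its length.
- tooth4: White resin tooth blank, barrel-shaped, 14 mm across and 16 mm long, 10 g, at the start in the cup. Four to seven of the seven are there (None if absent). Origin: centre of one end face, z along its length.
- tooth5: White resin tooth blank, barrel-shaped, 14 mm across and 16 mm long, 10 g, at the start in the cup. Four to seven of the seven are there (None if absent). Origin: centre of one end face, z along its length.
- tooth6: White resin tooth blank, barrel-shaped, 14 mm across and 16 mm long, 10 g, at the start in the cup. Four to seven of the seven are there (None if absent). Origin: centre of one end face, z along its length.
Mind the look-alikes: they are no part of the job. Leave any blue, purple or red look-alike of the lid alone.

How it is judged:
By the outcome, as a careful person would: the job done as asked, in the order asked, and still so for the second after the job is handed in, with the robot touching nothing.
Of block0, block1, block2, block3 only 2 to 4 are there at a start; the rules pass over those that are not, and their reading is None.
Of tooth0, tooth1, tooth2, tooth3, tooth4, tooth5, tooth6 only 4 to 7 are there at a start; the rules pass over those that are not, and their reading is None.
At some moment in a run one of block0, block1, block2, block3, cup may be knocked a few centimetres aside while the robot is not near it.
It also fails if it takes over 210 s, if anything falls off the work surface, if the arm or the gripper's body presses on something with over 40 N, if the wrist force passes 120 N, or if a joint passes its speed limit or range.

## Working session

There is one attempt and no reset: what is moved stays moved. The work goes in short steps, Python scripts to look and compute and a shell command to move; the robot and the scene stay as the last step left them, time stands still between calls to the robot, and variables do not carry over. Pictures are saved under pics/ and viewed, at most 14 in all, crops included, and the job is handed in when it is done.

```bash
mkdir -p pics; cat > h.py <<'E'
import numpy as np, cv2
from cell import read_state, camera
from scipy.spatial.transform import Rotation as R
def save(c,n,crop=None,s=1):
    p=cv2.cvtColor(c["pixels"],cv2.COLOR_RGB2BGR)
    if crop: p=p[crop[1]:crop[3],crop[0]:crop[2]]
    if s!=1: p=cv2.resize(p,None,fx=s,fy=s,interpolation=cv2.INTER_CUBIC)
    cv2.imwrite("pics/"+n,p)
def cloud(c,st=None):
    z=c["z_map"]; v,u=np.mgrid[:480,:640]
    P=np.stack([(u-c["cx"])/c["fx"]*z,(v-c["cy"])/c["fy"]*z,z],-1)
    if "extrinsics" in c: T=np.linalg.inv(c["extrinsics"])
    else:
        W=np.eye(4);W[:3,:3]=R.from_rotvec(st["tool_rot"]).as_matrix();W[:3,3]=st["eef_pos"];T=W@c["mount"]
    W=P@T[:3,:3].T+T[:3,3]; W[z<=0]=np.nan
    return W
E
python3 - <<'E'
from h import *
for n in("top","scene"):
    c=camera(n);save(c,n+"0.png"); np.savez(n+"0.npz",W=cloud(c),p=c["pixels"])
    print(n,c["extrinsics"].round(3).tolist(),c["fx"])
print(read_state())
E
```

```text
top [[0.017, -1.0, 0.003, 0.023], [-0.985, -0.017, -0.171, 0.512], [0.171, -0.0, -0.985, 1.054], [0.0, 0.0, 0.0, 1.0]] 475.2349449862249
scene [[-0.549, 0.836, 0.013, 0.232], [0.588, 0.397, -0.704, -0.237], [-0.594, -0.379, -0.71, 1.365], [0.0, 0.0, 0.0, 1.0]] 528.9203184733233
{'time_s': 0.1, 'q': array([-1.2084682 ,  0.41792462, -0.0102827 ,  1.61412677,  0.00469744,
        1.1106804 , -0.05297089]), 'qvel': array([-1.10746256e-03, -1.11996219e-05, -1.43143199e-03, -1.93855695e-03,
       -1.85106992e-05,  1.88813090e-04,  6.14416626e-04]), 'joint_efforts': array([ 5.46519623e-04, -8.52571464e+01,  6.39949758e-01, -4.26693642e+01,
       -4.88763896e-02,  1.63947215e-02,  5.59391833e-05]), 'eef_pos': array([0.24547716, 0.57441053, 0.2128761 ]), 'tool_rot': array([-6.29976759e-01, -3.07764481e+00,  1.74003420e-03]), 'force': array([-0.389768  ,  0.01850317, -0.08640608]), 'ft_torque': array([ 0.01823572,  0.06602327, -0.05499847]), 'grip_force': 0.0, 'width': 0.9946241160354864}
```

View pics/top0.png

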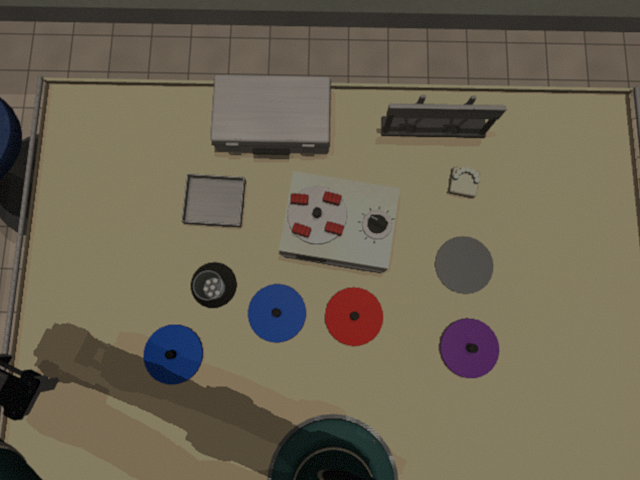

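View pics/scene0.png

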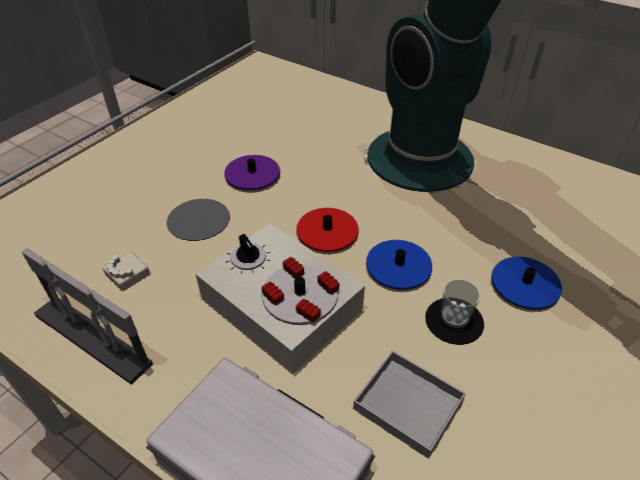

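Top view: four red blocks at about (300,199), (332,197), (302,230) and (334,228), around the lid knob at (317,213). Timer is at (377,223), dish (214,201), cup (212,286) on its mat, grey pad (464,264), model (464,182). The scene view agrees. Next I'll measure.

```bash
python3 - <<'E'
from h import *
for n in("top","scene"):
    d=np.load(n+"0.npz");W=d["W"];p=d["p"].astype(int);r,g,b=p[...,0],p[...,1],p[...,2]
    z=W[...,2]
    def rep(name,m,area=40):
        k,l,s,c=cv2.connectedComponentsWithStats(m.astype(np.uint8))
        for i in range(1,k):
            if s[i,4]<area: continue
            q=W[l==i]; q=q[~np.isnan(q[:,0])]
            if len(q)<10: continue
            rc=cv2.minAreaRect((q[:,:2]*1000).astype(np.float32))
            print(n,name,c[i].round(0),len(q),"mean",q.mean(0).round(4),"rect",np.round(rc[0],0),np.round(rc[1],0),round(rc[2],1),"z",np.percentile(q[:,2],[5,95]).round(3))
    near=(z>0.0)&(W[...,0]>.3)
    rep("red",(r>90)&(g<60)&(b<60)&(z>.07),15)
    rep("black>75",(p.max(-1)<60)&(z>.085)&near&(z<.13),8)
    rep("unittop",(abs(z-.07)<.006)&near,300)
    rep("lidtop",(abs(z-.078)<.003)&near,300)
    rep("grey/dark flat",(abs(z-.003)<.006)&(p.max(-1)-p.min(-1)<25)&near,150)
    rep("raised",(z>.015)&near&(z<.2),40)
E
```

```text
top red [332. 197.] 131 mean [0.6255 0.0099 0.0964] rect [626.  10.] [37. 19.] 73.9 z [0.093 0.099]
top red [299. 198.] 131 mean [0.622  0.0833 0.0967] rect [622.  83.] [36. 19.] 87.3 z [0.093 0.1  ]
top red [301. 229.] 141 mean [0.5509 0.0774 0.0965] rect [551.  77.] [38. 20.] 72.9 z [0.094 0.099]
top red [334. 227.] 138 mean [0.5563 0.0044 0.0965] rect [557.   4.] [37. 19.] 75.6 z [0.093 0.1  ]
top black>75 [444. 115.] 762 mean [ 0.8191 -0.2421  0.1129] rect [ 820. -242.] [  7. 258.] 0.2 z [0.097 0.128]
top black>75 [332. 203.] 14 mean [0.6143 0.0083 0.0887] rect [615.   9.] [28.  2.] 74.1 z [0.086 0.091]
top black>75 [317. 212.] 67 mean [0.5873 0.0428 0.1047] rect [589.  43.] [15. 16.] 2.1 z [0.087 0.112]
top black>75 [377. 223.] 193 mean [ 0.5665 -0.0916  0.1035] rect [569. -92.] [36. 40.] 23.0 z [0.085 0.117]
top unittop [270. 110.] 4979 mean [0.8432 0.158  0.0739] rect [847. 159.] [180. 281.] 0.0 z [0.07  0.076]
top unittop [346. 221.] 5594 mean [ 0.5769 -0.0251  0.0708] rect [584.  -8.] [250. 192.] 81.5 z [0.067 0.074]
top lidtop [271. 107.] 4526 mean [0.8487 0.1554 0.0767] re
[... 6717 characters left out ...]
227] rect [639. 295.] [141. 123.] 87.3 z [0.016 0.027]
scene raised [253. 434.] 17338 mean [0.8428 0.1423 0.0739] rect [844. 160.] [282. 188.] 89.7 z [0.072 0.077]
scene raised [ 48. 386.] 142 mean [ 0.9468 -0.2115  0.0162] rect [ 946. -213.] [96.  8.] 89.7 z [0.015 0.018]
scene raised [ 93. 421.] 135 mean [ 0.9465 -0.1014  0.016 ] rect [ 946. -100.] [87.  8.] 89.6 z [0.015 0.017]
scene raised [124. 445.] 41 mean [ 0.9467 -0.03    0.0162] rect [947. -30.] [21.  8.] 88.6 z [0.015 0.018]
scene raised [135. 454.] 52 mean [ 0.947  -0.0058  0.0161] rect [947.  -5.] [27.  8.] 89.6 z [0.015 0.017]
scene raised [154. 469.] 66 mean [0.9466 0.0344 0.0161] rect [947.  32.] [ 8. 33.] 0.4 z [0.015 0.018]
```

```bash

python3 -m creep '[[1,0.59,-0.88,0.1,0,0,-0.046],[1,0.59,-0.88,0.1,0,0,-0.046],[1,0.59,-0.88,0.1,0,0,-0.046],[1,0.59,-0.88,0.1,0,0,-0.046]]'
python3 -m creep '[[1,0.59,-0.88,0.1,0,0,-0.046],[1,0.59,-0.88,0.1,0,0,-0.046],[1,0.59,-0.88,0.1,0,0,-0.046],[1,0.59,-0.88,0.1,0,0,-0.046]]'
python3 -m creep '[[1,0.59,-0.88,0.1,0,0,-0.046],[1,0.59,-0.88,0.1,0,0,-0.046],[1,0.59,-0.88,0.1,0,0,-0.046],[1,0.59,-0.88,0.1,0,0,-0.046]]'
python3 -m creep '[[1,0.59,-0.88,0.1,0,0,-0.046],[1,0.59,-0.88,0.1,0,0,-0.046],[1,0.59,-0.88,0.1,0,0,-0.046],[1,0.59,-0.88,0.1,0,0,-0.046]]'
python3 -m creep '[[-0.1,0.59,-0.88,0,0,0,-0.046],[-0.1,0.59,-0.88,0,0,0,-0.046],[-0.1,0.59,-0.88,0,0,0,-0.046],[-0.1,0.59,-0.88,0,0,0,-0.046],[-0.1,0.59,-0.88,0,0,0,-0.046],[-0.1,0.59,-0.88,0,0,0,-0.046]]'
cat > look.py <<'E'
# prints pose and red blocks seen by given cameras (world centre mm, long-axis angle)
import sys; from h import *
s=read_state(); r=R.from_rotvec(s["tool_rot"]).as_matrix()
print("t",round(s["time_s"],1),"tcp",s["eef_pos"].round(4),"ytool deg",round(np.degrees(np.arctan2(r[1,1],r[0,1])),1),"tilt",r[2,2].round(4),"w",round(s["width"]*94,1),"grip",s["grip_force"])
for n in sys.argv[1].split(","):
    c=camera(n); W=cloud(c,s); p=c["pixels"].astype(int)
    save(c,n+"_last.png"); np.savez(n+"_last.npz",W=W,p=c["pixels"])
    m=(p[...,0]>75)&(p[...,1]<.5*p[...,0])&(p[...,2]<.5*p[...,0])&(W[...,0]>.45)
    k,l,st,ce=cv2.connectedComponentsWithStats(m.astype(np.uint8))
    for i in range(1,k):
        if st[i,4]<40: continue
        q=W[l==i]; q=q[~np.isnan(q[:,0])]
        if len(q)<30: continue
        q=q[q[:,2]>np.percentile(q[:,2],80)-.005]
        rc=cv2.minAreaRect((q[:,:2]*1000).astype(np.float32)); a=rc[2]+(90 if rc[1][1]>rc[1][0] else 0)
        print(n,"block",ce[i].round(),"c",np.round(rc[0],1),"size",np.round(rc[1],1),"long",round(a,1),"ztop",round(float(np.median(q[:,2])),4))
E
python3 look.py wrist; cp pics/wrist_last.png pics/w1.png
```

```text
time_s: 0.43
eef_pos: [0.3214, 0.4632, 0.2262]
tool_rot: [1.082, 2.947, -0.001]
force: [1.6, -0.6, 1.4]
width: 1.002
grip_force: 0.0
time_s: 0.77
eef_pos: [0.3916, 0.3573, 0.2382]
tool_rot: [1.495, 2.761, -0.0]
force: [-0.1, -0.2, 0.1]
width: 0.999
grip_force: 0.0
time_s: 1.1
eef_pos: [0.4618, 0.2514, 0.2503]
tool_rot: [1.877, 2.517, 0.0]
force: [0.4, -0.3, -0.1]
width: 1.002
grip_force: 0.0
time_s: 1.43
eef_pos: [0.532, 0.1454, 0.2622]
tool_rot: [2.219, 2.22, -0.0]
force: [1.0, -1.3, -0.4]
width: 1.001
grip_force: 0.0
time_s: 1.93
eef_pos: [0.5993, 0.047, 0.2609]
tool_rot: [-2.507, -1.893, 0.001]
force: [-0.3, 0.3, 0.5]
width: 0.616
grip_force: 0.0
t 1.9 tcp [0.5993 0.047  0.2609] ytool deg -15.9 tilt -1.0 w 57.9 grip 0.0
wrist block [338. 191.] c [623.3  86.2] size [39.5 21.3] long 85.7 ztop 0.0951
wrist block [269. 217.] c [552.  80.] size [39. 21.] long 72.9 ztop 0.0951
wrist block [360. 261.] c [626.4  13.1] size [38.8 21.8] long 75.9 ztop 0.0951
wrist block [296. 284.] c [557.6   7.4] size [38.8 21.4] long 75.5 ztop 0.0951
```

View pics/w1.png

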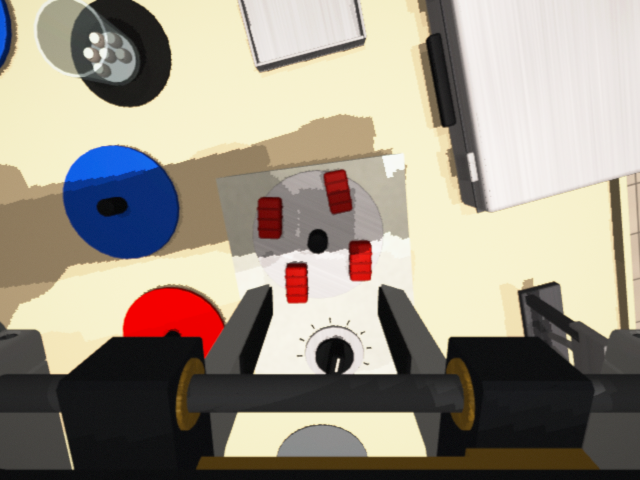

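Wrist view: four blocks at (338,191), (269,217), (360,261) and (296,284), lid knob (318,241), timer (335,357). Depth readings agree with the top view. I'll take block A (626,13) first.

```bash

python3 -m creep '[[-0.32,0.226,-0.283,-0.7,0,0,0.005],[-0.32,0.226,-0.283,-0.7,0,0,0.005],[-0.32,0.226,-0.283,-0.7,0,0,0.005],[-0.32,0.226,-0.283,-0.7,0,0,0.005],[-0.32,0.226,-0.283,-0.7,0,0,0.005]]' 15
python3 look.py wrist
```

```text
time_s: 2.4
eef_pos: [0.6266, 0.0138, 0.1781]
tool_rot: [-2.477, -1.932, 0.0]
force: [0.0, 1.0, 0.6]
width: 0.34
grip_force: 0.0
t 2.4 tcp [0.6266 0.0138 0.1781] ytool deg -14.1 tilt -1.0 w 31.9 grip 0.0
wrist block [295. 166.] c [623.4  86.1] size [39.3 21.7] long 85.7 ztop 0.095
wrist block [202. 199.] c [552.1  80. ] size [39.1 21.7] long 71.6 ztop 0.0951
wrist block [325. 255.] c [628.   17.5] size [29.1 21.4] long 75.4 ztop 0.095
wrist block [239. 271.] c [561.3  21.6] size [ 9. 20.] long 165.5 ztop 0.0949
wrist block [325. 282.] c [622.5  -2. ] size [ 7.6 20.7] long 166.2 ztop 0.0952
wrist block [241. 297.] c [556.4   2.1] size [27.1 21.4] long 75.7 ztop 0.0952
wrist block [147. 356.] c [597.9  55.8] size [1.6 0.2] long 33.9 ztop 0.2834
wrist block [ 84. 374.] c [580.8  53.9] size [ 1.5 15.2] long 166.9 ztop 0.2788
```

```bash

python3 -m creep '[[-0.32,0,-0.006,-0.3,0,0,0],[-0.32,0,-0.006,-0.6,0,0,0],[-0.32,0,-0.006,-0.745,0,0,0],[-0.32,0,-0.006,-0.745,0,0,0],[-1,0,-0.006,-0.745,0,0,0],[-1,0,-0.006,-0.745,0,0,0],[-1,0,-0.006,-0.745,0,0,0],[-1,0,-0.006,-0.745,0,0,0],[-1,0,-0.006,-0.745,0,0,0]]' 15
python3 -m creep '[[-1,0,0,0.2,0,0,0],[-1,0,0,0.5,0,0,0],[-1,0,0,0.5,0,0,0]]' 15
```

```text
time_s: 3.2
eef_pos: [0.6275, 0.0132, 0.0898]
tool_rot: [2.477, 1.932, 0.004]
force: [-1.6, 2.5, 9.1]
width: 0.236
grip_force: 15.0
time_s: 3.45
eef_pos: [0.6295, 0.0121, 0.1548]
tool_rot: [2.474, 1.929, 0.011]
force: [1.6, 0.1, -0.0]
width: 0.236
grip_force: 15.0
```

```bash

python3 -m creep '[[-1,0.13,1,0.1,0,0,0.016],[-1,0.13,1,0.1,0,0,0.016],[-1,0.13,1,0.1,0,0,0.016],[-1,0.13,1,0.1,0,0,0.016]]' 15
python3 -m creep '[[-1,0.13,1,-0.2,0,0,0.0155],[-1,0.13,1,-0.2,0,0,0.0155],[-1,0.13,1,-0.2,0,0,0.0155],[-1,0.13,1,-0.2,0,0,0.0155],[-1,0.13,1,-0.2,0,0,0.0155]]' 15
python3 look.py top,scene
```

```text
time_s: 3.78
eef_pos: [0.6426, 0.142, 0.1614]
tool_rot: [-2.366, -2.063, -0.007]
force: [0.2, -0.1, -0.4]
width: 0.236
grip_force: 15.0
time_s: 4.2
eef_pos: [0.6572, 0.2553, 0.1359]
tool_rot: [-2.27, -2.171, -0.0]
force: [-0.2, -0.3, 0.6]
width: 0.231
grip_force: 15.0
t 4.2 tcp [0.6572 0.2553 0.1359] ytool deg -2.6 tilt -1.0 w 21.7 grip 14.998725950717926
top block [299. 198.] c [621.6  83. ] size [36.9 19.4] long 84.9 ztop 0.0963
top block [301. 230.] c [550.1  76.5] size [36.7 19.4] long 72.3 ztop 0.0965
top block [334. 228.] c [555.4   4.3] size [37.1 19.1] long 77.4 ztop 0.0963
scene block [293. 265.] c [557.6   7.2] size [39.2 22.7] long 74.5 ztop 0.0959
scene block [328. 280.] c [553.1  79.9] size [39.5 23.1] long 74.3 ztop 0.0959
scene block [308. 307.] c [623.5  86.6] size [38.6 23.5] long 83.3 ztop 0.096
```

```bash

python3 -m creep '[[-1,0.028,0.056,-0.3,0,0,0],[-1,0.028,0.056,-0.6,0,0,0],[-1,0.028,0.056,-0.9,0,0,0],[-1,0.028,0.056,-0.98,0,0,0],[-1,0.028,0.056,-0.98,0,0,0],[-0.36,0.028,0.056,-0.98,0,0,0],[-0.36,0.028,0.056,-0.98,0,0,0],[-0.36,0.028,0.056,-0.98,0,0,0]]' 15
python3 -m creep '[[-0.36,0,0,0.3,0,0,0],[-0.36,0,0,0.65,0,0,0],[-0.36,0,0,0.95,0,0,0],[-0.36,0,0,0.95,0,0,0],[-0.36,0,0,0.95,0,0,0]]'
python3 look.py wrist
```

```text
time_s: 4.97
eef_pos: [0.6624, 0.2588, 0.0207]
tool_rot: [2.275, 2.166, 0.004]
force: [-0.7, 0.4, -0.3]
width: 0.321
grip_force: 0.0
time_s: 5.38
eef_pos: [0.6627, 0.2592, 0.1364]
tool_rot: [2.274, 2.165, 0.008]
force: [-1.1, -0.2, -1.2]
width: 0.319
grip_force: 0.0
t 5.4 tcp [0.6627 0.2592 0.1364] ytool deg -2.8 tilt -1.0 w 30.0 grip 0.0
wrist block [323. 252.] c [661.3 257.1] size [38.4 21.5] long 87.6 ztop 0.02
```

```bash

python3 -m creep '[[-0.32,-0.164,-0.72,0.2,0,0,-0.003],[-0.32,-0.164,-0.72,0.2,0,0,-0.003],[-0.32,-0.164,-0.72,0.2,0,0,-0.003],[-0.32,-0.164,-0.72,0.2,0,0,-0.003]]'
python3 -m creep '[[-0.32,-0.164,-0.72,0,0,0,-0.003],[-0.32,-0.164,-0.72,0,0,0,-0.003],[-0.32,-0.164,-0.72,0,0,0,-0.003],[-0.32,-0.164,-0.72,0,0,0,-0.003],[-0.32,-0.164,-0.72,0,0,0,-0.003]]'
python3 look.py wrist
```

```text
time_s: 5.77
eef_pos: [0.6415, 0.1682, 0.1571]
tool_rot: [2.3, 2.139, -0.001]
force: [-0.2, 0.5, -0.6]
width: 0.341
grip_force: 0.0
time_s: 6.18
eef_pos: [0.6217, 0.0864, 0.1559]
tool_rot: [-2.315, -2.123, 0.001]
force: [-0.8, 0.7, 0.1]
width: 0.344
grip_force: 0.0
t 6.2 tcp [0.6217 0.0864 0.1559] ytool deg -5.0 tilt -1.0 w 32.4 grip 0.0
wrist block [357.  28.] c [661.4 255.6] size [39.3 22. ] long 85.9 ztop 0.0199
wrist block [327. 262.] c [623.6  91.6] size [29.5 21.4] long 85.8 ztop 0.0951
wrist block [230. 267.] c [556.9  94.3] size [ 9.4 20.7] long 161.0 ztop 0.0949
wrist block [228. 282.] c [553.5  84.2] size [ 7.8 20.4] long 163.0 ztop 0.0951
wrist block [225. 301.] c [549.3  70.5] size [18.9 22. ] long 160.9 ztop 0.0952
wrist block [327. 291.] c [622.2  71.2] size [ 6.9 21.2] long 174.9 ztop 0.0951
wrist block [ 82. 374.] c [569.5 118.9] size [ 1.6 15.6] long 176.1 ztop 0.2566
wrist block [111. 416.] c [586.  114.8] size [5.9 1.2] long 76.4 ztop 0.2682
```

```bash

python3 -m creep '[[-0.32,0.012,0,-0.3,0,0,0],[-0.32,0.012,0,-0.562,0,0,0],[-0.32,0.012,0,-0.562,0,0,0],[-0.32,0.012,0,-0.562,0,0,0],[-1,0.012,0,-0.562,0,0,0],[-1,0.012,0,-0.562,0,0,0],[-1,0.012,0,-0.562,0,0,0],[-1,0.012,0,-0.562,0,0,0],[-1,0.012,0,-0.562,0,0,0]]' 15
python3 -m creep '[[-1,0,0,0.2,0,0,0],[-1,0,0,0.5,0,0,0],[-1,0,0,0.5,0,0,0],[-1,0,0,0.5,0,0,0]]' 15
python3 -m creep '[[-1,0.17,1,0,0,0,0.003],[-1,0.17,1,0,0,0,0.003],[-1,0.17,1,0,0,0,0.003],[-1,0.17,1,0,0,0,0.003]]' 15
python3 -m creep '[[-1,0.17,1,-0.1,0,0,0.003],[-1,0.17,1,-0.1,0,0,0.003],[-1,0.17,1,-0.1,0,0,0.003],[-1,0.17,1,-0.1,0,0,0.003],[-1,0.17,1,-0.1,0,0,0.003]]' 15
python3 look.py scene
```

```text
time_s: 6.98
eef_pos: [0.6233, 0.0862, 0.089]
tool_rot: [-2.315, -2.124, 0.0]
force: [-1.2, 0.0, -0.8]
width: 0.234
grip_force: 15.0
time_s: 7.32
eef_pos: [0.6243, 0.0861, 0.1509]
tool_rot: [2.314, 2.122, 0.005]
force: [0.1, -0.6, -0.7]
width: 0.232
grip_force: 15.0
time_s: 7.65
eef_pos: [0.6426, 0.2154, 0.1472]
tool_rot: [-2.283, -2.153, -0.001]
force: [0.5, 0.0, -0.4]
width: 0.233
grip_force: 15.0
time_s: 8.07
eef_pos: [0.6629, 0.3284, 0.1347]
tool_rot: [-2.27, -2.17, 0.003]
force: [-0.1, -1.6, 0.6]
width: 0.227
grip_force: 15.0
t 8.1 tcp [0.6629 0.3284 0.1347] ytool deg -2.6 tilt -1.0 w 21.3 grip 14.982724785804749
scene block [293. 265.] c [558.1   8.4] size [37.8 22.5] long 75.4 ztop 0.0958
scene block [328. 280.] c [553.   80.3] size [37.9 21.7] long 71.6 ztop 0.0959
scene block [381. 398.] c [662.5 256.6] size [38.2 23.7] long 87.6 ztop 0.0208
```

```bash

python3 -m creep '[[-1,0,-0.01,-0.3,0,0,0],[-1,0,-0.01,-0.6,0,0,0],[-1,0,-0.01,-0.9,0,0,0],[-1,0,-0.01,-0.97,0,0,0],[-1,0,-0.01,-0.97,0,0,0],[-0.36,0,-0.01,-0.97,0,0,0],[-0.36,0,-0.01,-0.97,0,0,0],[-0.36,0,-0.01,-0.97,0,0,0]]' 15
python3 -m creep '[[-0.36,0,0,0.3,0,0,0],[-0.36,0,0,0.65,0,0,0],[-0.36,0,0,1,0,0,0],[-0.36,0,0,1,0,0,0]]'
python3 -m creep '[[-0.32,-0.31,-0.69,0.2,0,0,-0.014],[-0.32,-0.31,-0.69,0.2,0,0,-0.014],[-0.32,-0.31,-0.69,0.2,0,0,-0.014],[-0.32,-0.31,-0.69,0.2,0,0,-0.014]]'
python3 -m creep '[[-0.32,-0.31,-0.69,0,0,0,-0.014],[-0.32,-0.31,-0.69,0,0,0,-0.014],[-0.32,-0.31,-0.69,0,0,0,-0.014],[-0.32,-0.31,-0.69,0,0,0,-0.014]]'
python3 -m creep '[[-0.32,-0.31,-0.69,0,0,0,-0.014],[-0.32,-0.31,-0.69,0,0,0,-0.014],[-0.32,-0.31,-0.69,0,0,0,-0.014],[-0.32,-0.31,-0.69,0,0,0,-0.014],[-0.32,-0.31,-0.69,0,0,0,-0.014]]'
python3 look.py wrist,scene
```

```text
time_s: 8.78
eef_pos: [0.6654, 0.3251, 0.0232]
tool_rot: [2.275, 2.166, 0.005]
force: [0.5, -0.3, 0.6]
width: 0.319
grip_force: 0.0
time_s: 9.12
eef_pos: [0.6679, 0.326, 0.1515]
tool_rot: [2.272, 2.164, 0.019]
force: [0.8, -0.1, 1.0]
width: 0.321
grip_force: 0.0
time_s: 9.45
eef_pos: [0.6274, 0.2386, 0.1678]
tool_rot: [2.371, 2.059, 0.005]
force: [0.5, 0.5, 0.6]
width: 0.342
grip_force: 0.0
time_s: 9.78
eef_pos: [0.5897, 0.1569, 0.1659]
tool_rot: [2.459, 1.955, 0.002]
force: [-0.4, 0.9, 0.0]
width: 0.339
grip_force: 0.0
time_s: 10.2
eef_pos: [0.5533, 0.0774, 0.1652]
tool_rot: [-2.539, -1.85, -0.002]
force: [1.2, 1.6, 0.4]
width: 0.343
grip_force: 0.0
t 10.2 tcp [0.5533 0.0774 0.1652] ytool deg -17.9 tilt -1.0 w 32.2 grip 0.0
wrist block [388.   8.] c [659.3 241.7] size [13.2 23.1] long 163.7 ztop 0.0196
wrist block [322. 256.] c [553.9  84.8] size [29.3 21.6] long 71.4 ztop 0.095
wrist block [322. 284.] c [548.   65.3] size [ 8.1 21.7] long 167.8 ztop 0.095
wrist block [352. 348.] c [554.9  28.9] size [80.  13.9] long 82.6 ztop 0.0951
scene block [293. 265.] c [558.5   7.4] size [37.9 22.9] long 77.9 ztop 0.096
scene block [381. 398.] c [661.9 256.7] size [39.2 22.9] long 87.0 ztop 0.021
scene block [417. 420.] c [665.9 322.9] size [38.2 22.5] long 85.4 ztop 0.021
```

```bash

python3 -m creep '[[-0.32,-0.008,0.02,-0.3,0,0,0],[-0.32,-0.008,0.02,-0.6,0,0,0],[-0.32,-0.008,0.02,-0.64,0,0,0],[-0.32,-0.008,0.02,-0.64,0,0,0],[-1,-0.008,0.02,-0.64,0,0,0],[-1,-0.008,0.02,-0.64,0,0,0],[-1,-0.008,0.02,-0.64,0,0,0],[-1,-0.008,0.02,-0.64,0,0,0],[-1,-0.008,0.02,-0.64,0,0,0]]' 15
python3 -m creep '[[-1,0,0,0.2,0,0,0],[-1,0,0,0.5,0,0,0],[-1,0,0,0.5,0,0,0],[-1,0,0,0.5,0,0,0]]' 15
python3 -m creep '[[-1,0.26,0.745,0,0,0,0.0205],[-1,0.26,0.745,0,0,0,0.0205],[-1,0.26,0.745,0,0,0,0.0205],[-1,0.26,0.745,0,0,0,0.0205]]' 15
python3 -m creep '[[-1,0.26,0.745,-0.1,0,0,0.0205],[-1,0.26,0.745,-0.1,0,0,0.0205],[-1,0.26,0.745,-0.1,0,0,0.0205],[-1,0.26,0.745,-0.1,0,0,0.0205],[-1,0.26,0.745,-0.1,0,0,0.0205]]' 15
python3 look.py scene
```

```text
time_s: 11.05
eef_pos: [0.5516, 0.079, 0.0878]
tool_rot: [-2.54, -1.849, 0.0]
force: [0.1, 0.0, -0.0]
width: 0.227
grip_force: 15.0
time_s: 11.38
eef_pos: [0.5525, 0.079, 0.1495]
tool_rot: [2.539, 1.848, 0.005]
force: [-0.6, 0.5, -1.2]
width: 0.235
grip_force: 15.0
time_s: 11.72
eef_pos: [0.5826, 0.1724, 0.1464]
tool_rot: [-2.41, -2.013, 0.001]
force: [-0.5, -0.7, -0.3]
width: 0.231
grip_force: 15.0
time_s: 12.13
eef_pos: [0.6135, 0.2572, 0.1345]
tool_rot: [-2.282, -2.159, 0.003]
force: [-0.7, -0.5, -0.2]
width: 0.233
grip_force: 15.0
t 12.1 tcp [0.6135 0.2572 0.1345] ytool deg -3.2 tilt -1.0 w 21.9 grip 14.999103248119354
scene block [293. 265.] c [558.2   7.9] size [38.7 21.6] long 75.3 ztop 0.0961
scene block [414. 418.] c [664.5 317.6] size [19.8  6.2] long 0.1 ztop 0.0207
scene block [419. 421.] c [665.3 327.4] size [ 5.9 18.6] long 176.0 ztop 0.0206
scene block [425. 425.] c [665.3 337.4] size [ 6.3 18.4] long 176.2 ztop 0.0205
```

```bash

python3 -m creep '[[-1,0,0.0,-0.3,0,0,0],[-1,0,0,-0.6,0,0,0],[-1,0,0,-0.9,0,0,0],[-1,0,0,-0.97,0,0,0],[-1,0,0,-0.97,0,0,0],[-0.36,0,0,-0.97,0,0,0],[-0.36,0,0,-0.97,0,0,0],[-0.36,0,0,-0.97,0,0,0]]' 15
python3 -m creep '[[-0.36,0,0,0.3,0,0,0],[-0.36,0,0,0.65,0,0,0],[-0.36,0,0,1,0,0,0],[-0.36,0,0,1,0,0,0]]'
python3 -m creep '[[-0.32,-0.155,-0.693,0.2,0,0,-0.0107],[-0.32,-0.155,-0.693,0.2,0,0,-0.0107],[-0.32,-0.155,-0.693,0.2,0,0,-0.0107],[-0.32,-0.155,-0.693,0.2,0,0,-0.0107]]'
python3 -m creep '[[-0.32,-0.155,-0.693,0,0,0,-0.0107],[-0.32,-0.155,-0.693,0,0,0,-0.0107],[-0.32,-0.155,-0.693,0,0,0,-0.0107],[-0.32,-0.155,-0.693,0,0,0,-0.0107]]'
python3 -m creep '[[-0.32,-0.155,-0.693,0,0,0,-0.0107],[-0.32,-0.155,-0.693,0,0,0,-0.0107],[-0.32,-0.155,-0.693,0,0,0,-0.0107],[-0.32,-0.155,-0.693,0,0,0,-0.0107],[-0.32,-0.155,-0.693,0,0,0,-0.0107]]'
python3 look.py wrist,scene
```

```text
time_s: 12.85
eef_pos: [0.6152, 0.2579, 0.0217]
tool_rot: [2.281, 2.159, 0.004]
force: [-0.9, 0.2, 0.5]
width: 0.322
grip_force: 0.0
time_s: 13.18
eef_pos: [0.6177, 0.2586, 0.1492]
tool_rot: [2.28, 2.157, 0.018]
force: [-0.2, 0.6, 0.5]
width: 0.32
grip_force: 0.0
time_s: 13.52
eef_pos: [0.5961, 0.1715, 0.1662]
tool_rot: [2.356, 2.076, 0.005]
force: [1.0, 0.2, 0.3]
width: 0.335
grip_force: 0.0
time_s: 13.85
eef_pos: [0.577, 0.0896, 0.1645]
tool_rot: [2.424, 1.998, 0.002]
force: [-0.2, 0.4, -0.1]
width: 0.341
grip_force: 0.0
time_s: 14.27
eef_pos: [0.5588, 0.0097, 0.1637]
tool_rot: [-2.486, -1.921, -0.002]
force: [0.4, 0.4, -0.1]
width: 0.345
grip_force: 0.0
t 14.3 tcp [0.5588 0.0097 0.1637] ytool deg -14.6 tilt -1.0 w 32.4 grip 0.0
wrist block [324. 263.] c [559.1  12. ] size [28.9 21.6] long 74.8 ztop 0.095
wrist block [324. 291.] c [554.   -7.7] size [ 7.1 20.5] long 167.1 ztop 0.095
scene block [395. 376.] c [614.6 256.7] size [38.8 23.2] long 88.4 ztop 0.0209
scene block [381. 398.] c [662.2 256.5] size [38.6 22. ] long 89.2 ztop 0.0209
scene block [417. 420.] c [665.6 322.8] size [38.4 22.9] long 88.9 ztop 0.0209
```

```bash

python3 -m creep '[[-0.32,-0.01,-0.02,-0.3,0,0,0],[-0.32,-0.01,-0.02,-0.6,0,0,0],[-0.32,-0.01,-0.02,-0.627,0,0,0],[-0.32,-0.01,-0.02,-0.627,0,0,0],[-1,-0.01,-0.02,-0.627,0,0,0],[-1,-0.01,-0.02,-0.627,0,0,0],[-1,-0.01,-0.02,-0.627,0,0,0],[-1,-0.01,-0.02,-0.627,0,0,0],[-1,-0.01,-0.02,-0.627,0,0,0]]' 15
python3 -m creep '[[-1,0,0,0.2,0,0,0],[-1,0,0,0.5,0,0,0],[-1,0,0,0.5,0,0,0],[-1,0,0,0.5,0,0,0]]' 15
python3 -m creep '[[-1,0.167,0.883,0,0,0,0.0107],[-1,0.167,0.883,0,0,0,0.0107],[-1,0.167,0.883,0,0,0,0.0107],[-1,0.167,0.883,0,0,0,0.0107]]' 15
python3 -m creep '[[-1,0.167,0.883,0,0,0,0.0107],[-1,0.167,0.883,0,0,0,0.0107],[-1,0.167,0.883,0,0,0,0.0107],[-1,0.167,0.883,0,0,0,0.0107]]' 15
python3 -m creep '[[-1,0.167,0.883,-0.1,0,0,0.0107],[-1,0.167,0.883,-0.1,0,0,0.0107],[-1,0.167,0.883,-0.1,0,0,0.0107],[-1,0.167,0.883,-0.1,0,0,0.0107],[-1,0.167,0.883,-0.1,0,0,0.0107]]' 15
python3 look.py scene
```

```text
time_s: 15.12
eef_pos: [0.557, 0.0059, 0.0883]
tool_rot: [-2.487, -1.919, -0.0]
force: [-0.2, -0.2, -0.2]
width: 0.233
grip_force: 15.0
time_s: 15.45
eef_pos: [0.5579, 0.0059, 0.1498]
tool_rot: [2.486, 1.918, 0.005]
force: [0.6, -0.1, -0.6]
width: 0.232
grip_force: 15.0
time_s: 15.78
eef_pos: [0.5767, 0.118, 0.1469]
tool_rot: [-2.413, -2.008, 0.0]
force: [-0.2, 1.5, -0.9]
width: 0.232
grip_force: 15.0
time_s: 16.12
eef_pos: [0.5962, 0.2238, 0.1466]
tool_rot: [-2.345, -2.088, 0.001]
force: [-0.3, -0.9, 0.8]
width: 0.231
grip_force: 15.0
time_s: 16.53
eef_pos: [0.6164, 0.3242, 0.1344]
tool_rot: [-2.28, -2.161, 0.003]
force: [1.2, -1.0, -0.7]
width: 0.236
grip_force: 15.0
t 16.5 tcp [0.6164 0.3242 0.1344] ytool deg -3.1 tilt -1.0 w 22.2 grip 14.99966248869896
scene block [395. 376.] c [614.8 256. ] size [38.5 21.8] long 87.4 ztop 0.021
scene block [381. 398.] c [663.  257.1] size [38.7 22.3] long 85.7 ztop 0.021
```

```bash

python3 -m creep '[[-1,0,0.015,-0.3,0,0,0],[-1,0,0.015,-0.6,0,0,0],[-1,0,0.015,-0.9,0,0,0],[-1,0,0.015,-0.97,0,0,0],[-1,0,0.015,-0.97,0,0,0],[-0.36,0,0.015,-0.97,0,0,0],[-0.36,0,0.015,-0.97,0,0,0],[-0.36,0,0.015,-0.97,0,0,0]]' 15
python3 -m creep '[[-0.36,0,0,0.3,0,0,0],[-0.36,0,0,0.65,0,0,0],[-0.36,0,0,1,0,0,0],[-0.36,0,0,1,0,0,0]]'
python3 -m creep '[[0.5,-0.095,-0.867,0.2,0,0,0],[0.5,-0.095,-0.867,0.2,0,0,0],[0.5,-0.095,-0.867,0.2,0,0,0],[0.5,-0.095,-0.867,0.2,0,0,0]]'
python3 -m creep '[[0.5,-0.095,-0.867,0.2,0,0,0],[0.5,-0.095,-0.867,0.2,0,0,0],[0.5,-0.095,-0.867,0.2,0,0,0],[0.5,-0.095,-0.867,0.2,0,0,0]]'
python3 -m creep '[[0.5,-0.095,-0.867,0.1,0,0,0],[0.5,-0.095,-0.867,0.1,0,0,0],[0.5,-0.095,-0.867,0.1,0,0,0],[0.5,-0.095,-0.867,0.1,0,0,0]]'
python3 -m creep '[[0.5,-0.095,-0.867,0.1,0,0,0],[0.5,-0.095,-0.867,0.1,0,0,0],[0.5,-0.095,-0.867,0.1,0,0,0],[0.5,-0.095,-0.867,0.1,0,0,0],[0.5,-0.095,-0.867,0.1,0,0,0]]'
python3 look.py wrist,scene; cp pics/wrist_last.png pics/w2.png
```

```text
time_s: 17.25
eef_pos: [0.6183, 0.3257, 0.0222]
tool_rot: [2.282, 2.159, 0.005]
force: [0.6, 0.2, 0.7]
width: 0.317
grip_force: 0.0
time_s: 17.58
eef_pos: [0.6208, 0.3267, 0.1501]
tool_rot: [2.28, 2.157, 0.019]
force: [0.1, -0.2, 1.1]
width: 0.314
grip_force: 0.0
time_s: 17.92
eef_pos: [0.607, 0.2152, 0.1673]
tool_rot: [2.287, 2.15, 0.005]
force: [-1.0, 0.3, 0.4]
width: 0.566
grip_force: 0.0
time_s: 18.25
eef_pos: [0.5951, 0.1114, 0.1908]
tool_rot: [2.287, 2.15, 0.004]
force: [-0.2, 0.2, -0.0]
width: 0.749
grip_force: 0.0
time_s: 18.58
eef_pos: [0.583, 0.0079, 0.202]
tool_rot: [2.287, 2.151, 0.003]
force: [0.1, -0.6, 0.4]
width: 0.752
grip_force: 0.0
time_s: 19.0
eef_pos: [0.5719, -0.0914, 0.2128]
tool_rot: [2.283, 2.157, 0.002]
force: [-0.3, -0.6, -0.3]
width: 0.746
grip_force: 0.0
t 19.0 tcp [ 0.5719 -0.0914  0.2128] ytool deg -3.3 tilt -1.0 w 70.1 grip 0.0
scene block [395. 376.] c [614.7 256.6] size [38.6 21.2] long 88.6 ztop 0.021
scene block [381. 398.] c [662.3 256.5] size [38.5 21.9] long 88.3 ztop 0.021
scene block [430. 398.] c [618.2 324.1] size [23.  38.4] long 90.7 ztop 0.0211
scene block [417. 420.] c [665.2 323. ] size [37.8 23.6] long 87.1 ztop 0.021
```

View pics/w2.png

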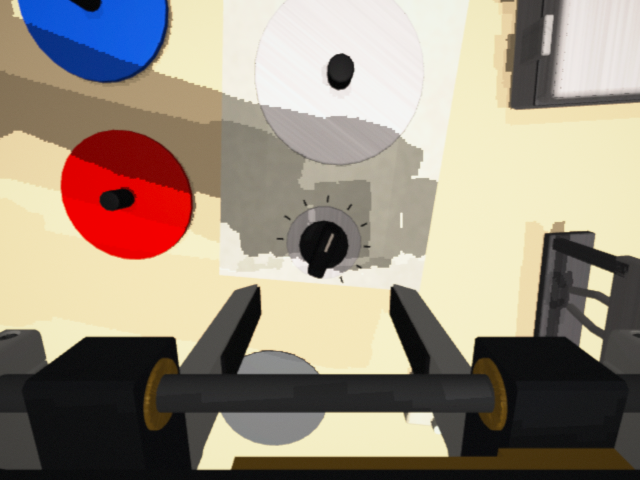

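Timer bar runs from about (317,275) to (333,233), with its white mark at the upper end (328,241). All four blocks are in the dish.

```bash
python3 - <<'E'
from h import *
d=np.load("wrist_last.npz");W=d["W"];p=d["p"].astype(int)
roi=(abs(W[...,0]-.571)<.04)&(abs(W[...,1]+.0915)<.04)
m=roi&(W[...,2]>.108)&(W[...,2]<.125)
q=W[m];rc=cv2.minAreaRect((q[:,:2]*1000).astype(np.float32));print(len(q),rc,q[:,2].mean())
w=m&(p.min(-1)>80);print(W[w].mean(0),w.sum())
E
```

```text
866 ((570.7032470703125, -90.59724426269531), (41.76795196533203, 14.056463241577148), 64.36178588867188) 0.1126830672433262
[ 0.57108223 -0.08938386  0.1129763 ] 69
```

```bash

python3 -m creep '[[-0.15,-0.01,0.007,-0.2,0,0,-0.062],[-0.15,-0.01,0.007,-0.2,0,0,-0.062],[-0.15,-0.01,0.007,-0.4,0,0,-0.062],[-0.15,-0.01,0.007,-0.6,0,0,-0.062],[-0.15,-0.01,0.007,-0.8,0,0,-0.062],[-0.15,-0.01,0.007,-0.94,0,0,-0.062],[-0.15,-0.01,0.007,-0.94,0,0,-0.062],[-0.15,-0.01,0.007,-0.94,0,0,-0.062]]' 20
python3 -m creep '[[-1,0,0,0,0,0,0],[-1,0,0,0,0,0,0],[-1,0,0,0,0,0,0],[-1,0,0,0,0,0,0],[-1,0,0,0,0,0,0],[-1,0,0,0,0,0,0]]' 20
python3 -c "
from h import *
s=read_state();print(s['ft_torque'],s['eef_pos'],R.from_rotvec(s['tool_rot']).as_matrix()[:,1])"
```

```text
time_s: 19.77
eef_pos: [0.5703, -0.0888, 0.0989]
tool_rot: [-2.655, -1.679, 0.001]
force: [-0.2, 0.6, 0.7]
width: 0.425
grip_force: 0.0
time_s: 20.27
eef_pos: [0.571, -0.0901, 0.0997]
tool_rot: [2.656, 1.676, 0.002]
force: [3.5, -0.2, 5.3]
width: 0.147
grip_force: 20.0
[-0.10293291 -0.50008407  0.01482362] [ 0.57103724 -0.09005292  0.09965439] [ 0.90275513 -0.43015205  0.00154856]
```

```bash

python3 -m creep '[[-1,0,0,0,0,0,0.19],[-1,0,0,0,0,0,0.19],[-1,0,0,0,0,0,0.19],[-1,0,0,0,0,0,0.19],[-1,0,0,0,0,0,0.19],[-1,0,0,0,0,0,0.19],[-1,0,0,0,0,0,0.19],[-1,0,0,0,0,0,0.19],[-1,0,0,0,0,0,0.19],[-1,0,0,0,0,0,0.19]]' 20
python3 -m creep '[[-1,0,0,0,0,0,0.095],[-1,0,0,0,0,0,0.095],[-1,0,0,0,0,0,0.095],[-1,0,0,0,0,0,0.095],[-1,0,0,0,0,0,0.095],[-1,0,0,0,0,0,0.095],[-1,0,0,0,0,0,0.095]]' 20
cat > tq.py <<'E'
from h import *
s=read_state();r=R.from_rotvec(s['tool_rot']).as_matrix()
print(s['ft_torque'].round(2),s['force'].round(1),s['eef_pos'].round(4),"y",np.degrees(np.arctan2(r[1,1],r[0,1])).round(1),s['width'],s['grip_force'],s['q'].round(2))
E
python3 tq.py
```

```text
time_s: 21.1
eef_pos: [0.5704, -0.0902, 0.0996]
tool_rot: [1.244, 2.884, 0.0]
force: [-1.7, -0.1, 8.9]
width: 0.146
grip_force: 20.0
time_s: 21.68
eef_pos: [0.5703, -0.0905, 0.0996]
tool_rot: [0.352, 3.121, -0.0]
force: [-3.6, -1.0, 10.9]
width: 0.149
grip_force: 20.0
[-0.24  0.79  0.07] [-3.6 -1.  10.9] [ 0.5703 -0.0905  0.0996] y 77.1 0.14850110057810437 19.99989151954651 [-0.    0.47  0.13  1.84 -0.08  0.84  1.52]
```

```bash

python3 -m creep '[[-1,0,0,0,0,0,0.012],[-1,0,0,0,0,0,0.012],[-1,0,0,0,0,0,0.012]]' 20; python3 tq.py
python3 -m creep '[[-1,0,0,0,0,0,0.006],[-1,0,0,0,0,0,0.006],[-1,0,0,0,0,0,0.006]]' 20; python3 tq.py
python3 -m creep '[[-1,0,0,0,0,0,0.006],[-1,0,0,0,0,0,0.006],[-1,0,0,0,0,0,0.006]]' 20; python3 tq.py
```

```text
time_s: 21.93
eef_pos: [0.5703, -0.0905, 0.0996]
tool_rot: [0.234, 3.133, -0.001]
force: [-2.9, -1.3, 10.7]
width: 0.149
grip_force: 20.0
[-0.31  0.82  0.01] [-2.9 -1.3 10.7] [ 0.5703 -0.0905  0.0996] y 81.4 0.14875471772498639 20.00008910894394 [ 0.01  0.47  0.12  1.84 -0.07  0.84  1.58]
time_s: 22.18
eef_pos: [0.5703, -0.0905, 0.0996]
tool_rot: [0.176, 3.136, -0.001]
force: [-4.1, -1.1, 10.0]
width: 0.15
grip_force: 20.4
[-0.28  0.67 -0.45] [-4.1 -1.1 10. ] [ 0.5703 -0.0905  0.0996] y 83.6 0.15034240805244883 20.411492586135864 [ 0.02  0.47  0.11  1.83 -0.07  0.84  1.62]
time_s: 22.43
eef_pos: [0.5705, -0.0905, 0.0996]
tool_rot: [0.117, 3.139, -0.001]
force: [-0.9, -1.6, 7.1]
width: 0.151
grip_force: 20.8
[-0.29  0.24 -0.43] [-0.9 -1.6  7.1] [ 0.5705 -0.0905  0.0996] y 85.7 0.1510709748115777 20.792979744728655 [ 0.03  0.47  0.1   1.83 -0.06  0.84  1.65]
```

```bash

python3 -m creep '[[0.2,0,0,0,0,0,0],[0.2,0,0,0,0,0,0],[0.2,0,0,0,0,0,0],[0.2,0,0,0,0,0,0],[0.2,0,0,0.4,0,0,0],[0.2,0,0,0.9,0,0,0],[0.2,0,0,0.9,0,0,0],[0.2,0,0,0.9,0,0,0],[0.2,0,0,0.9,0,0,0]]' 20
python3 look.py wrist; python3 - <<'E'
from h import *
d=np.load("wrist_last.npz");W=d["W"];p=d["p"].astype(int)
roi=(abs(W[...,0]-.571)<.04)&(abs(W[...,1]+.0915)<.04)
m=roi&(W[...,2]>.108)&(W[...,2]<.125)
q=W[m];rc=cv2.minAreaRect((q[:,:2]*1000).astype(np.float32));print(len(q),rc)
m=(abs(W[...,2]-.07)<.004)&(W[...,0]>.45)&(W[...,0]<.72)&(W[...,1]<.13);m=cv2.morphologyEx(m.astype(np.uint8),cv2.MORPH_OPEN,np.ones((5,5)))>0
q=W[m];rc=cv2.minAreaRect((q[:,:2]*1000).astype(np.float32));print("unit",rc)
q=W[(W[...,2]>.104)&(W[...,2]<.112)&(abs(W[...,0]-.591)<.03)&(abs(W[...,1]-.042)<.03)];print("lidknob",len(q),cv2.minEnclosingCircle((q[:,:2]*1000).astype(np.float32)) if len(q) else 0)
E
```

```text
time_s: 23.18
eef_pos: [0.5708, -0.09, 0.2082]
tool_rot: [0.116, 3.137, -0.0]
force: [-0.9, -0.6, -0.5]
width: 0.602
grip_force: 0.0
t 23.2 tcp [ 0.5708 -0.09    0.2082] ytool deg 85.8 tilt -1.0 w 56.6 grip 0.0
wrist block [637. 249.] c [612.2 237.4] size [20.   5.5] long 4.3 ztop 0.0192
wrist block [633. 291.] c [660.5 240.3] size [22.6 12.5] long 7.5 ztop 0.0194
881 ((571.0114135742188, -91.01408386230469), (13.938542366027832, 42.072574615478516), 81.53951263427734)
unit ((583.947509765625, -6.650909423828125), (250.99172973632812, 190.7528839111328), 81.51178741455078)
lidknob 459 ((591.093505859375, 44.81788635253906), 10.048341751098633)
```

```bash

python3 -m creep '[[-0.1,0.169,1,-0.2,0,0,-0.19],[-0.1,0.169,1,-0.2,0,0,-0.19],[-0.1,0.169,1,-0.2,0,0,-0.19],[-0.1,0.169,1,-0.2,0,0,-0.19],[-0.1,0.169,1,-0.2,0,0,-0.19],[-0.1,0.169,1,-0.2,0,0,-0.19],[-0.1,0.169,1,-0.2,0,0,-0.19],[-0.1,0.169,1,-0.2,0,0,-0.19],[-0.1,0.169,1,-0.2,0,0,-0.19],[-0.1,0.169,1,-0.2,0,0,-0.19]]' 20
python3 look.py wrist; python3 - <<'E'
from h import *
d=np.load("wrist_last.npz");W=d["W"]
q=W[(W[...,2]>.104)&(W[...,2]<.112)&(abs(W[...,0]-.591)<.03)&(abs(W[...,1]-.042)<.03)];print("lidknob",len(q),cv2.minEnclosingCircle((q[:,:2]*1000).astype(np.float32)) if len(q) else 0)
E
```

```text
time_s: 24.07
eef_pos: [0.5897, 0.03, 0.1813]
tool_rot: [-1.868, -2.524, 0.003]
force: [-0.0, -0.1, 0.4]
width: 0.451
grip_force: 0.0
t 24.1 tcp [0.5897 0.03   0.1813] ytool deg 17.0 tilt -1.0 w 42.4 grip 0.0
wrist block [428.   8.] c [614.2 240.4] size [24.4 13.6] long 15.5 ztop 0.0198
wrist block [485.  17.] c [660.9 250.3] size [29.9 22.5] long 87.7 ztop 0.0198
lidknob 569 ((590.7916259765625, 45.30830001831055), 10.062084197998047)
```

```bash

python3 -m creep '[[-0.15,0.009,0.125,-0.1,0,0,0],[-0.15,0.009,0.125,-0.3,0,0,0],[-0.15,0.009,0.125,-0.6,0,0,0],[-0.15,0.009,0.125,-0.76,0,0,0],[-0.15,0.009,0.125,-0.76,0,0,0],[-1,0.009,0.125,-0.76,0,0,0],[-1,0.009,0.125,-0.76,0,0,0],[-1,0.009,0.125,-0.76,0,0,0],[-1,0.009,0.125,-0.76,0,0,0],[-1,0.009,0.125,-0.76,0,0,0]]' 40
python3 tq.py
python3 -m creep '[[-1,0,0,0.05,0,0,0],[-1,0,0,0.1,0,0,0],[-1,0,0,0.2,0,0,0],[-1,0,0,0.4,0,0,0],[-1,0,0,0.6,0,0,0],[-1,0,0,0.6,0,0,0]]' 40
python3 tq.py
```

```text
time_s: 24.95
eef_pos: [0.5914, 0.0452, 0.0916]
tool_rot: [-1.86, -2.532, 0.0]
force: [-0.3, 0.7, -2.3]
width: 0.203
grip_force: 40.0
[-0.12  0.02 -0.01] [-0.3  0.7 -2.3] [0.5914 0.0452 0.0916] y 17.4 0.20337709624515998 39.9994558095932 [-0.33  0.51  0.26  1.8  -0.17  0.85  0.32]
time_s: 25.45
eef_pos: [0.5939, 0.0451, 0.1693]
tool_rot: [1.858, 2.527, 0.007]
force: [1.2, 0.6, -1.8]
width: 0.204
grip_force: 40.0
[ 0.01 -0.05  0.01] [ 1.2  0.6 -1.8] [0.5939 0.0451 0.1693] y 17.4 0.20374936781947703 39.99935746192932 [-0.35  0.42  0.28  1.75 -0.14  0.99  0.29]
```

```bash

python3 -m creep '[[-1,-0.275,-0.978,0,0,0,0],[-1,-0.275,-0.978,0,0,0,0],[-1,-0.275,-0.978,0,0,0,0],[-1,-0.275,-0.978,0,0,0,0]]' 40
python3 -m creep '[[-1,-0.275,-0.978,0,0,0,0],[-1,-0.275,-0.978,0,0,0,0],[-1,-0.275,-0.978,0,0,0,0],[-1,-0.275,-0.978,0,0,0,0]]' 40
python3 -m creep '[[-1,-0.275,-0.978,0,0,0,0],[-1,-0.275,-0.978,0,0,0,0],[-1,-0.275,-0.978,0,0,0,0],[-1,-0.275,-0.978,0,0,0,0],[-1,-0.275,-0.978,0,0,0,0]]' 40
python3 -m creep '[[-1,0,0,-0.3,0,0,0],[-1,0,0,-0.6,0,0,0],[-1,0,0,-0.8,0,0,0],[-1,0,0,-0.8,0,0,0],[-1,0,0,-0.8,0,0,0]]' 40
python3 tq.py
```

```text
time_s: 25.78
eef_pos: [0.5565, -0.0804, 0.1649]
tool_rot: [1.87, 2.522, -0.003]
force: [1.3, -1.5, -1.6]
width: 0.206
grip_force: 40.0
time_s: 26.12
eef_pos: [0.5229, -0.1976, 0.1649]
tool_rot: [1.87, 2.522, -0.003]
force: [-0.1, -0.3, -2.6]
width: 0.207
grip_force: 40.0
time_s: 26.53
eef_pos: [0.4916, -0.3093, 0.1643]
tool_rot: [1.865, 2.527, -0.001]
force: [0.8, 0.8, -2.0]
width: 0.204
grip_force: 40.0
time_s: 26.95
eef_pos: [0.4928, -0.3061, 0.0678]
tool_rot: [-1.858, -2.531, 0.0]
force: [-0.3, -0.7, -1.1]
width: 0.206
grip_force: 40.0
[-0.06  0.02 -0.01] [-0.3 -0.7 -1.1] [ 0.4928 -0.3061  0.0678] y 17.4 0.20557383201396487 39.99947726726532 [ 0.23  0.54  0.36  1.85 -0.25  0.8   1.02]
```

```bash

python3 -m creep '[[-1,0.01,0,-0.15,0,0,0],[-1,0.01,0,-0.25,0,0,0],[-1,0.01,0,-0.3,0,0,0],[-1,0.01,0,-0.3,0,0,0],[-1,0.01,0,-0.3,0,0,0],[-0.1,0.01,0,-0.3,0,0,0],[-0.1,0.01,0,-0.3,0,0,0],[-0.1,0.01,0,-0.3,0,0,0],[-0.1,0.01,0,-0.3,0,0,0]]' 40
python3 tq.py
python3 -m creep '[[-0.1,0,0,0.3,0,0,0],[-0.1,0,0,0.6,0,0,0],[-0.1,0,0,1,0,0,0],[-0.1,0,0,1,0,0,0]]'
python3 -m creep '[[-0.1,0,0.4,0.7,0,0,0],[-0.1,0,0.4,0.7,0,0,0],[-0.1,0,0.4,0.7,0,0,0],[-0.1,0,0.4,0.7,0,0,0]]'
python3 look.py wrist,scene; python3 - <<'E'
from h import *
for n in("wrist","scene"):
    W=np.load(n+"_last.npz")["W"]
    for a,lo,hi,x,y,rr in(("lidknob",.042,.052,.493,-.306,.03),("flange",.014,.021,.493,-.306,.09),("unit",.066,.074,.583,-.007,.16),("cup",.060,.078,.428,.285,.07),("mat",-.0,.006,.434,.285,.07)):
        m=(W[...,2]>lo)&(W[...,2]<hi)&(np.hypot(W[...,0]-x,W[...,1]-y)<rr)
        if m.sum()<30: continue
        q=(W[m][:,:2]*1000).astype(np.float32); print(n,a,m.sum(),np.round(cv2.minEnclosingCircle(q)[0],1),round(cv2.minEnclosingCircle(q)[1],1),cv2.minAreaRect(q))
E
cp pics/scene_last.png pics/s3.png
```

```text
time_s: 27.7
eef_pos: [0.4941, -0.3072, 0.0322]
tool_rot: [1.86, 2.531, 0.0]
force: [-0.1, 0.1, 0.2]
width: 0.438
grip_force: 0.0
[-0.08  0.07 -0.02] [-0.1  0.1  0.2] [ 0.4941 -0.3072  0.0322] y 17.4 0.43767024142580513 0.0 [ 0.25  0.6   0.34  1.86 -0.28  0.73  1.04]
time_s: 28.03
eef_pos: [0.4959, -0.3087, 0.1582]
tool_rot: [1.857, 2.525, 0.002]
force: [1.1, 0.5, 0.9]
width: 0.45
grip_force: 0.0
time_s: 28.37
eef_pos: [0.4956, -0.2579, 0.2391]
tool_rot: [1.855, 2.53, 0.004]
force: [0.1, 0.1, 0.2]
width: 0.448
grip_force: 0.0
t 28.4 tcp [ 0.4956 -0.2579  0.2391] ytool deg 17.5 tilt -1.0 w 42.2 grip 0.0
scene block [395. 376.] c [614.6 256.3] size [38.3 22.2] long 89.6 ztop 0.0211
scene block [381. 398.] c [662.8 256.6] size [37.7 23.4] long 84.7 ztop 0.0211
scene block [430. 398.] c [618.9 324. ] size [38.7 23.1] long 88.7 ztop 0.021
scene block [417. 420.] c [665.2 322.9] size [38.2 22.5] long 87.6 ztop 0.021
wrist lidknob 250 [ 493.9 -307.4] 10.0 ((493.9954833984375, -307.2584533691406), (19.10563850402832, 18.963396072387695), 5.67510986328125)
wrist flange 9161 [ 493.9 -307.3] 67
[... 231 characters left out ...]
7084503173828)
scene lidknob 55 [ 496.1 -308.1] 11.5 ((495.5694274902344, -307.2835388183594), (20.23636245727539, 18.066375732421875), 47.45915985107422)
scene flange 1820 [ 494.9 -307.1] 70.5 ((495.0032958984375, -306.5738220214844), (139.44290161132812, 132.81871032714844), 46.24177551269531)
scene unit 8091 [584.5  -6.7] 156.8 ((583.749267578125, -7.128173828125), (253.67877197265625, 193.27366638183594), 81.38829803466797)
scene cup 467 [422.8 287.6] 34.4 ((422.69195556640625, 287.4534606933594), (67.27108001708984, 65.12095642089844), 40.439937591552734)
scene mat 1947 [434.1 285. ] 69.9 ((438.96826171875, 285.2366638183594), (128.94520568847656, 138.98751831054688), 6.280102729797363)
```

View pics/s3.png

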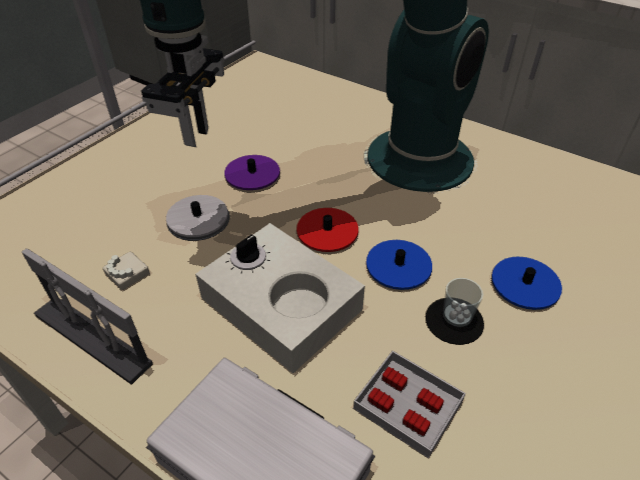

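The scene view shows the lid on the pad (197,213), the well open at (299,300), all four blocks in the dish, and the cup at (461,300). Next I go to the far side of the cup and tilt the tool for a side grasp.

```bash

python3 -m creep '[[1,-0.106,0.983,0.06,0,0,-0.008],[1,-0.106,0.983,0.06,0,0,-0.008],[1,-0.106,0.983,0.06,0,0,-0.008],[1,-0.106,0.983,0.06,0,0,-0.008]]'
python3 -m creep '[[1,-0.106,0.983,0.06,0,0,-0.008],[1,-0.106,0.983,0.06,0,0,-0.008],[1,-0.106,0.983,0.06,0,0,-0.008],[1,-0.106,0.983,0.06,0,0,-0.008]]'
python3 -m creep '[[1,-0.106,0.983,0.06,0,0,-0.008],[1,-0.106,0.983,0.06,0,0,-0.008],[1,-0.106,0.983,0.06,0,0,-0.008],[1,-0.106,0.983,0.06,0,0,-0.008]]'
python3 -m creep '[[1,-0.106,0.983,0.06,0,0,-0.008],[1,-0.106,0.983,0.06,0,0,-0.008],[1,-0.106,0.983,0.06,0,0,-0.008],[1,-0.106,0.983,0.06,0,0,-0.008]]'
python3 -m creep '[[1,-0.106,0.983,0.06,0,0,-0.008],[1,-0.106,0.983,0.06,0,0,-0.008],[1,-0.106,0.983,0.06,0,0,-0.008],[1,-0.106,0.983,0.06,0,0,-0.008]]'
python3 -m creep '[[1,-0.106,0.983,0.06,0,0,-0.008],[1,-0.106,0.983,0.06,0,0,-0.008],[1,-0.106,0.983,0.06,0,0,-0.008],[1,-0.106,0.983,0.06,0,0,-0.008],[1,-0.106,0.983,0.06,0,0,-0.008]]'
python3 tq.py
python3 -m creep '[[1,0,0,0,-0.08,0,0],[1,0,0,0,-0.08,0,0],[1,0,0,0,-0.08,0,0],[1,0,0,0,-0.08,0,0],[1,0,0,0,-0.08,0,0],[1,0,0,0,-0.08,0,0]]'
python3 tq.py
```

```text
time_s: 28.8
eef_pos: [0.4806, -0.1354, 0.2417]
tool_rot: [-1.915, -2.487, -0.0]
force: [0.0, 0.1, -0.0]
width: 0.696
grip_force: 0.0
time_s: 29.13
eef_pos: [0.4676, -0.0176, 0.2491]
tool_rot: [-1.977, -2.439, 0.001]
force: [1.1, 0.9, 0.6]
width: 0.976
grip_force: 0.0
time_s: 29.47
eef_pos: [0.4547, 0.1004, 0.2563]
tool_rot: [-2.037, -2.389, 0.001]
force: [-0.1, 1.0, 0.3]
width: 0.999
grip_force: 0.0
time_s: 29.8
eef_pos: [0.4416, 0.2185, 0.2633]
tool_rot: [-2.096, -2.337, 0.001]
force: [-0.4, 0.6, -0.5]
width: 1.004
grip_force: 0.0
time_s: 30.13
eef_pos: [0.4284, 0.3364, 0.2701]
tool_rot: [-2.155, -2.283, 0.002]
force: [-0.3, 0.1, -0.2]
width: 0.997
grip_force: 0.0
time_s: 30.55
eef_pos: [0.4173, 0.4495, 0.2766]
tool_rot: [-2.217, -2.225, 0.005]
force: [1.1, -0.4, 0.0]
width: 1.001
grip_force: 0.0
[-0.08  0.04 -0.01] [ 1.1 -0.4  0. ] [0.4173 0.4495 0.2766] y 0.2 1.0006645949662347 0.0 [-0.83  0.35 -0.05  1.57  0.02  1.23 -0.88]
time_s: 31.05
eef_pos: [0.4177, 0.4483, 0.276]
tool_rot: [1.936, 1.941, -0.505]
force: [-0.1, -0.6, 0.3]
width: 1.0
grip_force: 0.0
[ 0.39  0.01 -0.01] [-0.1 -0.6  0.3] [0.4177 0.4483 0.276 ] y 0.1 0.9997441040977274 0.0 [-1.01  0.61  0.    1.26  0.26  1.7  -1.03]
```

```bash
cat > go.py <<'E'
# usage: go.py x y z azimuth_deg tilt_deg [flip] -> row shares (tool z points to azimuth, tilt from straight down; tool y horizontal)
import sys; from h import *
x,y,z,az,al=map(float,sys.argv[1:6]); f=-1 if len(sys.argv)>6 else 1
a,t=np.radians([az,al]); Z=np.array([np.sin(t)*np.cos(a),np.sin(t)*np.sin(a),-np.cos(t)])
Y=f*np.array([-np.sin(a),np.cos(a),0]); M=np.stack([np.cross(Y,Z),Y,Z],1)
s=read_state(); rv=(R.from_matrix(M)*R.from_rotvec(s["tool_rot"]).inv()).as_rotvec()
d=(np.array([x,y,z])-s["eef_pos"])/.12
print("shift",d.round(3),"turn",(rv/2/np.pi).round(4),"deg",np.degrees(np.linalg.norm(rv)).round(1),"rows>=",np.ceil(max(np.linalg.norm(d)*120/41.7,np.degrees(np.linalg.norm(rv))/7.16)))
E
python3 go.py .365 .374 .2 -56 55; python3 go.py .365 .374 .2 -56 55 f
```

```text
shift [-0.439 -0.619 -0.633] turn [-0.0698 -0.022   0.0927] deg 42.5 rows>= 6.0
shift [-0.439 -0.619 -0.633] turn [ 0.086  -0.2825 -0.3138] deg 155.1 rows>= 22.0
```

```bash

python3 -m creep '[[1,-0.439,-0.619,-0.633,-0.07,-0.022,0.093],[1,-0.439,-0.619,-0.633,-0.07,-0.022,0.093],[1,-0.439,-0.619,-0.633,-0.07,-0.022,0.093],[1,-0.439,-0.619,-0.633,-0.07,-0.022,0.093],[1,-0.439,-0.619,-0.633,-0.07,-0.022,0.093],[1,-0.439,-0.619,-0.633,-0.07,-0.022,0.093],[1,-0.439,-0.619,-0.633,-0.07,-0.022,0.093],[1,-0.439,-0.619,-0.633,-0.07,-0.022,0.093],[1,-0.439,-0.619,-0.633,-0.07,-0.022,0.093],[1,-0.439,-0.619,-0.633,-0.07,-0.022,0.093]]'
python3 tq.py;python3 go.py .365 .374 .2 -56 55
```

```text
time_s: 31.88
eef_pos: [0.3662, 0.3736, 0.2038]
tool_rot: [1.056, 1.976, -0.541]
force: [0.4, 0.1, -0.4]
width: 1.0
grip_force: 0.0
[ 0.61  0.49 -0.02] [ 0.4  0.1 -0.4] [0.3662 0.3736 0.2038] y 33.9 1.0000501916917466 0.0 [-1.24  0.59 -0.04  1.7   0.7   1.58 -0.97]
shift [-0.01   0.004 -0.031] turn [-0.0011  0.0001  0.0003] deg 0.4 rows>= 1.0
```

```bash
cat > cup.py <<'E'
from h import *
s=read_state()
for n in("wrist","scene","top"):
    c=camera(n); W=cloud(c,s); save(c,n+"_last.png"); np.savez(n+"_last.npz",W=W,p=c["pixels"])
    for lo,hi in((.066,.078),(.03,.06)):
        m=(W[...,2]>lo)&(W[...,2]<hi)&(np.hypot(W[...,0]-.425,W[...,1]-.286)<.07)
        if m.sum()<30: continue
        q=(W[m][:,:2]*1000).astype(np.float32); print(n,lo,m.sum(),np.round(cv2.minEnclosingCircle(q)[0],1),round(cv2.minEnclosingCircle(q)[1],1),np.round(cv2.minAreaRect(q)[0],1))
E
python3 cup.py; cp pics/wrist_last.png pics/w4.png
```

```text
wrist 0.066 1113 [421.6 288.6] 34.1 [420.9 288.6]
wrist 0.03 2657 [421.2 288.9] 32.3 [421.5 289.5]
scene 0.066 305 [422.6 287.8] 35.1 [423.1 287.7]
scene 0.03 674 [422.7 287.9] 32.9 [423.5 287. ]
top 0.066 165 [421.6 286.2] 33.4 [421.8 286.3]
top 0.03 174 [421.3 285.4] 31.1 [421.7 284.9]
```

View pics/w4.png

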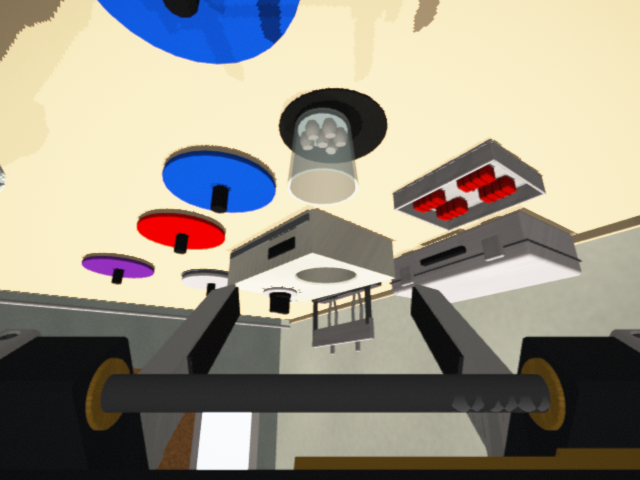

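The wrist picture is upside down: the cup with its teeth is at (325,150), mouth toward the image bottom. So the camera is on the hand's underside, and I'll check its offset.

```bash
python3 -c "
from h import *
print(camera('wrist')['mount'].round(3))"
python3 go.py .374 .361 .105 -56 55;python3 go.py .428 .281 .045 -56 55
```

```text
[[ 0.001 -0.966 -0.258  0.076]
 [ 1.     0.001 -0.     0.   ]
 [ 0.    -0.258  0.966 -0.171]
 [ 0.     0.     0.     1.   ]]
shift [ 0.072 -0.109 -0.819] turn [-0.0007  0.     -0.0002] deg 0.3 rows>= 3.0
shift [ 0.522 -0.776 -1.319] turn [-0.0007  0.     -0.0002] deg 0.3 rows>= 5.0
```

```bash

python3 -m creep '[[1,0.125,-0.213,-0.86,0,0,0],[1,0.125,-0.213,-0.86,0,0,0],[1,0.125,-0.213,-0.86,0,0,0],[1,0.125,-0.213,-0.86,0,0,0],[1,0.125,-0.213,-0.86,0,0,0]]'
python3 go.py .427 .2805 .043 -56 55
```

```text
time_s: 32.5
eef_pos: [0.3799, 0.3486, 0.0999]
tool_rot: [1.049, 1.976, -0.544]
force: [-0.4, -0.0, 0.6]
width: 0.999
grip_force: 0.0
shift [ 0.392 -0.568 -0.474] turn [-0.0003 -0.0001 -0.0003] deg 0.2 rows>= 3.0
```

```bash

python3 -m creep '[[1,0.08,-0.11,-0.1,0,0,0],[1,0.16,-0.23,-0.19,0,0,0],[1,0.24,-0.34,-0.28,0,0,0],[1,0.31,-0.45,-0.38,0,0,0],[1,0.39,-0.568,-0.474,0,0,0],[1,0.39,-0.568,-0.474,0,0,0],[1,0.39,-0.568,-0.474,0,0,0]]' 35
python3 tq.py
python3 -m creep '[[0.2,0,0,0,0,0,0],[0.2,0,0,0,0,0,0],[0,0,0,0,0,0,0],[0,0,0,0,0,0,0],[0,0,0,0,0,0,0],[0,0,0,0,0,0,0],[0,0,0,0,0,0,0]]' 35
python3 tq.py
```

```text
time_s: 33.08
eef_pos: [0.4272, 0.2815, 0.0444]
tool_rot: [1.051, 1.976, -0.54]
force: [0.3, 0.6, 1.1]
width: 1.0
grip_force: 0.0
[ 0.62  0.53 -0.01] [0.3 0.6 1.1] [0.4272 0.2815 0.0444] y 34.1 1.0001989549220203 0.0 [-1.14  0.78  0.03  1.88  0.83  1.23 -1.12]
time_s: 33.67
eef_pos: [0.4266, 0.281, 0.0431]
tool_rot: [1.049, 1.977, -0.541]
force: [-2.8, 2.2, 5.9]
width: 0.667
grip_force: 34.7
[-0.03  0.3  -0.24] [-2.8  2.2  5.9] [0.4266 0.281  0.0431] y 34.2 0.666906574351088 34.67792910269054 [-1.14  0.78  0.03  1.88  0.83  1.23 -1.12]
```

```bash

python3 -m creep '[[0,0,0,0.05,0,0,0],[0,0,0,0.15,0,0,0],[0,0,0,0.3,0,0,0],[0,0,0,0.45,0,0,0],[0,0,0,0.6,0,0,0],[0,0,0,0.75,0,0,0],[0,0,0,0.9,0,0,0],[0,0,0,1,0,0,0],[0,0,0,1,0,0,0]]' 35
python3 -m creep '[[0,0,0,0.15,0,0,0],[0,0,0,0.3,0,0,0],[0,0,0,0.45,0,0,0],[0,0,0,0.6,0,0,0],[0,0,0,0.6,0,0,0]]' 35
python3 tq.py; python3 go.py .59 .06 .235 -75 75; python3 go.py .59 .06 .235 -75 75 f
```

```text
time_s: 34.42
eef_pos: [0.4271, 0.2813, 0.1653]
tool_rot: [1.051, 1.977, -0.538]
force: [0.1, 0.5, -1.2]
width: 0.665
grip_force: 34.9
time_s: 34.83
eef_pos: [0.4271, 0.2812, 0.237]
tool_rot: [1.051, 1.977, -0.538]
force: [0.0, -0.7, -1.8]
width: 0.665
grip_force: 34.9
[0.9  0.58 0.07] [ 0.  -0.7 -1.8] [0.4271 0.2812 0.237 ] y 34.2 0.6653794146608074 34.887521018317784 [-1.14  0.46  0.02  1.85  0.79  1.48 -0.87]
shift [ 1.358 -1.844 -0.016] turn [-0.0517 -0.0228 -0.0528] deg 27.8 rows>= 7.0
shift [ 1.358 -1.844 -0.016] turn [-0.1809  0.3945  0.2008] deg 172.1 rows>= 25.0
```

```bash

python3 -m creep '[[0,0.17,-0.25,0,0,0,-0.006],[0,0.34,-0.5,0,0,0,-0.012],[0,0.51,-0.75,0,0,0,-0.02],[0,0.68,-0.98,0,0,0,-0.026],[0,0.68,-0.98,0,0,0,-0.026]]' 35
python3 -m creep '[[0,0.17,-0.25,0,0,0,-0.006],[0,0.34,-0.5,0,0,0,-0.012],[0,0.51,-0.75,0,0,0,-0.02],[0,0.68,-0.98,0,0,0,-0.026],[0,0.68,-0.98,0,0,0,-0.026],[0,0.68,-0.98,0,0,0,-0.026]]' 35
python3 tq.py; python3 go.py .59 .045 .21 -75 4
```

```text
time_s: 35.25
eef_pos: [0.5109, 0.1564, 0.2346]
tool_rot: [1.226, 1.894, -0.637]
force: [0.9, -1.1, -1.3]
width: 0.664
grip_force: 34.9
time_s: 35.75
eef_pos: [0.5899, 0.0433, 0.2337]
tool_rot: [1.385, 1.812, -0.719]
force: [-0.2, 1.0, -2.1]
width: 0.665
grip_force: 34.9
[ 1.1   0.35 -0.03] [-0.2  1.  -2.1] [0.5899 0.0433 0.2337] y 15.2 0.6654223529220228 34.89136356791278 [-0.76  0.52  0.24  1.78  0.83  1.3  -0.69]
shift [ 0.     0.014 -0.198] turn [ 0.1365  0.037  -0.0006] deg 50.9 rows>= 8.0
```

```bash

python3 -m creep '[[0,0,0,0,0.137,0.037,0],[0,0,0,0,0.137,0.037,0],[0,0,0,0,0.137,0.037,0],[0,0,0,0,0.137,0.037,0],[0,0,0,0,0.137,0.037,0],[0,0,0,0,0.137,0.037,0],[0,0,0,0,0.137,0.037,0],[0,0,0,0,0.137,0.037,0],[0,0,0,0,0.137,0.037,0]]' 35
python3 tq.py; python3 go.py .596 .035 .2 -75 4 f
```

```text
time_s: 36.5
eef_pos: [0.5896, 0.0439, 0.2343]
tool_rot: [1.878, 2.45, -0.055]
force: [0.3, -0.1, -1.4]
width: 0.668
grip_force: 34.8
[-0.01  0.09  0.04] [ 0.3 -0.1 -1.4] [0.5896 0.0439 0.2343] y 15.0 0.6679054513082517 34.825260122161126 [-0.24  0.33  0.1   1.69  0.04  1.11  0.1 ]
shift [ 0.054 -0.075 -0.286] turn [-0.0098  0.0322  0.4988] deg 180.0 rows>= 26.0
```

```bash

python3 -m creep '[[0,0,0,0,0,0,0.197],[0,0,0,0,0,0,0.197],[0,0,0,0,0,0,0.197],[0,0,0,0,0,0,0.197],[0,0,0,0,0,0,0.197],[0,0,0,0,0,0,0.197],[0,0,0,0,0,0,0.197],[0,0,0,0,0,0,0.197],[0,0,0,0,0,0,0.197],[0,0,0,0,0,0,0.197]]' 35
python3 -m creep '[[0,0,0,0,0,0,0.197],[0,0,0,0,0,0,0.197],[0,0,0,0,0,0,0.197],[0,0,0,0,0,0,0.197],[0,0,0,0,0,0,0.197],[0,0,0,0,0,0,0.197],[0,0,0,0,0,0,0.197],[0,0,0,0,0,0,0.197],[0,0,0,0,0,0,0.197],[0,0,0,0,0,0,0.197]]' 35
python3 tq.py; python3 go.py .593 .035 .18 -90 22 f; python3 go.py .593 .035 .16 -80 22 f; python3 - <<'E'
from h import *
for n in("scene",):
    c=camera(n); save(c,"s5.png",(200,150,460,350),3)
E
```

```text
time_s: 37.33
eef_pos: [0.5889, 0.0479, 0.2338]
tool_rot: [0.088, 3.076, 0.003]
force: [0.3, -0.5, -1.0]
width: 0.663
grip_force: 34.8
time_s: 38.17
eef_pos: [0.5889, 0.0478, 0.2338]
tool_rot: [-1.721, 2.569, 0.063]
force: [0.3, -0.1, -1.2]
width: 0.666
grip_force: 34.8
[0.06 0.08 0.04] [ 0.3 -0.1 -1.2] [0.5889 0.0478 0.2338] y 157.6 0.6655617551590718 34.82186201676086 [ 0.16  0.34 -0.33  1.69  0.06  1.1   2.58]
shift [ 0.034 -0.107 -0.449] turn [-0.0705  0.0129  0.0613] deg 33.9 rows>= 5.0
shift [ 0.034 -0.107 -0.615] turn [-0.0718  0.0067  0.0886] deg 41.1 rows>= 6.0
```

View pics/s5.png

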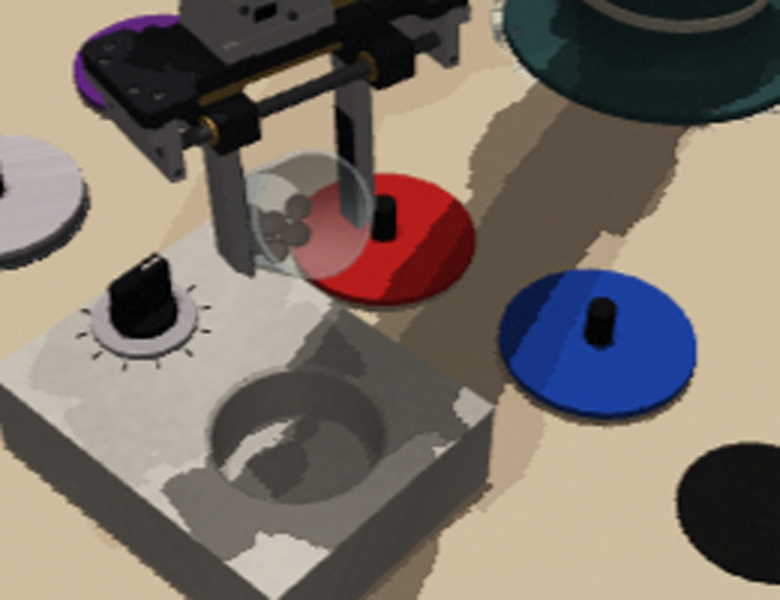

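The crop shows the cup held and tilted, with the teeth still inside at (285,225) and the open well below at (298,435). I'll lower it and begin the pour.

```bash

python3 -m creep '[[0,0.055,-0.22,-0.2,-0.072,0.007,0.089],[0,0.055,-0.22,-0.4,-0.072,0.007,0.089],[0,0.055,-0.22,-0.6,-0.072,0.007,0.089],[0,0.055,-0.22,-0.8,-0.072,0.007,0.089],[0,0.055,-0.22,-0.92,-0.072,0.007,0.089],[0,0.055,-0.22,-0.92,-0.072,0.007,0.089],[0,0.055,-0.22,-0.92,-0.072,0.007,0.089],[0,0.055,-0.22,-0.92,-0.072,0.007,0.089]]' 35
python3 tq.py; python3 go.py .597 .013 .126 -78 60 f; python3 go.py .597 .011 .129 -78 85 f
```

```text
time_s: 38.88
eef_pos: [0.596, 0.0215, 0.124]
tool_rot: [2.19, -1.851, 0.427]
force: [0.6, 0.7, -2.0]
width: 0.664
grip_force: 34.8
[ 0.59  0.19 -0.04] [ 0.6  0.7 -2. ] [0.596  0.0215 0.124 ] y -170.4 0.6637602946722112 34.78843289460201 [-0.09  0.5  -0.27  1.79  0.6   1.02  2.62]
shift [ 0.008 -0.071  0.017] turn [-0.1041 -0.0193  0.0061] deg 38.2 rows>= 6.0
shift [ 0.008 -0.088  0.042] turn [-0.1723 -0.0324  0.0056] deg 63.2 rows>= 9.0
```

```bash

python3 -m creep '[[0,0,-0.01,0.02,-0.0104,-0.002,0],[0,0,-0.02,0.02,-0.021,-0.004,0],[0,0,-0.03,0.02,-0.031,-0.006,0],[0,0,-0.03,0.02,-0.042,-0.008,0],[0,0,-0.04,0.02,-0.052,-0.01,0],[0,0,-0.04,0.02,-0.062,-0.012,0],[0,0,-0.05,0.02,-0.073,-0.014,0],[0,0,-0.06,0.02,-0.083,-0.016,0],[0,0,-0.07,0.02,-0.094,-0.018,0],[0,0,-0.07,0.02,-0.104,-0.019,0]]' 35
python3 tq.py; python3 go.py .597 .011 .132 -78 85 f;python3 go.py .597 .011 .132 -78 90 f
```

```text
time_s: 39.72
eef_pos: [0.5966, 0.0104, 0.1275]
tool_rot: [1.734, -1.476, 1.017]
force: [0.2, 0.5, -1.1]
width: 0.665
grip_force: 34.8
[ 1.02  0.35 -0.01] [ 0.2  0.5 -1.1] [0.5966 0.0104 0.1275] y -170.3 0.6649983021767427 34.7630772224511 [-0.48  0.73 -0.08  1.76  1.02  1.39  2.15]
shift [0.003 0.005 0.037] turn [-0.0684 -0.0108  0.0058] deg 25.0 rows>= 4.0
shift [0.003 0.005 0.037] turn [-0.0821 -0.0134  0.0057] deg 30.0 rows>= 5.0
```

```bash

python3 -m creep '[[0,0,0,0.03,-0.01,-0.002,0],[0,0,0,0.03,-0.02,-0.004,0],[0,0,0,0.03,-0.03,-0.005,0],[0,0,0,0.03,-0.04,-0.007,0],[0,0,0,0.03,-0.05,-0.008,0],[0,0,0,0.03,-0.06,-0.01,0],[0,0,0,0.03,-0.07,-0.011,0],[0,0,0,0.03,-0.082,-0.013,0],[0,0,0,0.03,-0.082,-0.013,0],[0,0,0,0.03,-0.082,-0.013,0]]' 35
python3 tq.py; python3 - <<'E'
from h import *
c=camera("scene"); save(c,"s6.png",(200,150,460,350),3)
E
```

```text
time_s: 40.55
eef_pos: [0.5964, 0.0104, 0.1298]
tool_rot: [1.339, -1.127, 1.336]
force: [0.4, 0.3, -1.1]
width: 0.661
grip_force: 34.8
[ 1.14  0.32 -0.02] [ 0.4  0.3 -1.1] [0.5964 0.0104 0.1298] y -170.0 0.661237026896237 34.76270353745349 [-0.65  1.02  0.07  1.67  1.15  1.71  2.  ]
```

View pics/s6.png

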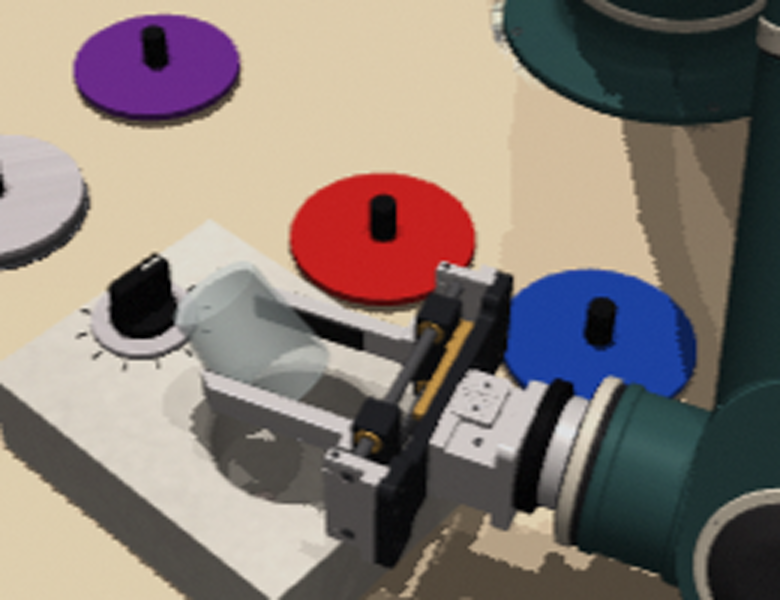

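The cup looks empty and dark shapes show in the well at (260,460). I'll raise it, tilt back and verify.

```bash

python3 -m creep '[[0,0,0,0.3,0,0,0],[0,0,0,0.6,0.02,0.003,0],[0,0,0,0.85,0.1,0.018,0],[0,0,0,0.85,0.1,0.018,0],[0,0,0,0.85,0.1,0.018,0],[0,0,0,0.85,0.1,0.018,0],[0,0,0,0.85,0.1,0.018,0],[0,0,0,0.85,0.1,0.018,0],[0,0,0,0.85,0.1,0.018,0]]' 35
python3 tq.py; python3 go.py .59 .045 .235 -112 4 f; python3 - <<'E'
from h import *
c=camera("scene"); save(c,"s7.png",(200,150,460,350),3)
E
```

```text
time_s: 41.35
eef_pos: [0.5965, 0.0099, 0.2342]
tool_rot: [1.827, -1.537, 0.92]
force: [0.2, -0.7, -1.8]
width: 0.664
grip_force: 34.8
[ 1.01  0.29 -0.01] [ 0.2 -0.7 -1.8] [0.5965 0.0099 0.2342] y -170.1 0.6636898407796469 34.77212440393487 [-0.44  0.52 -0.08  1.74  0.91  1.42  2.39]
shift [-0.054  0.293  0.007] turn [ 0.1379 -0.0141 -0.0829] deg 58.1 rows>= 9.0
```

View pics/s7.png

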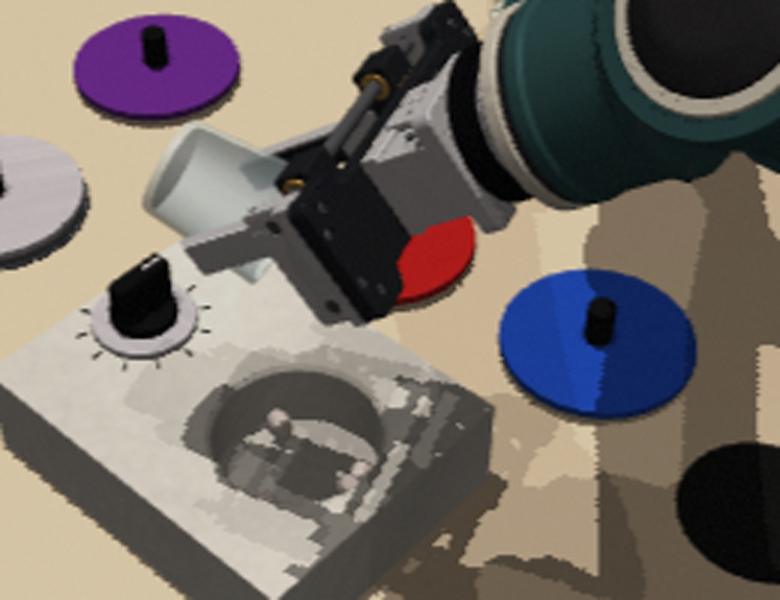

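Cup is empty and teeth are in the well, at (278,418) and (355,472). Rolling the cup upright and going back to the mat.

```bash

python3 -m creep '[[0,-0.47,0.75,0.1,0.028,-0.16,-0.106],[0,-0.47,0.75,0.1,0.028,-0.16,-0.106],[0,-0.47,0.75,0.1,0.028,-0.16,-0.106],[0,-0.47,0.75,0.1,0.028,-0.16,-0.106],[0,-0.47,0.75,0.1,0.028,-0.16,-0.106],[0,-0.47,0.75,0.1,0.028,-0.16,-0.106],[0,-0.47,0.75,0.1,0.028,-0.16,-0.106],[0,-0.47,0.75,0.1,0.028,-0.16,-0.106],[0,-0.47,0.75,0.1,0.028,-0.16,-0.106],[0,-0.47,0.75,0.1,0.028,-0.16,-0.106]]' 35
python3 -m creep '[[0,-0.47,0.75,0,0.028,-0.16,-0.106],[0,-0.47,0.75,0,0.028,-0.16,-0.106],[0,-0.47,0.75,0,0.028,-0.16,-0.106],[0,-0.47,0.75,0,0.028,-0.16,-0.106],[0,-0.47,0.75,0,0.028,-0.16,-0.106],[0,-0.47,0.75,0,0.028,-0.16,-0.106],[0,-0.47,0.75,0,0.028,-0.16,-0.106],[0,-0.47,0.75,0,0.028,-0.16,-0.106],[0,-0.47,0.75,0,0.028,-0.16,-0.106],[0,-0.47,0.75,0,0.028,-0.16,-0.106]]' 35
python3 tq.py; python3 go.py .427 .281 .2 -56 55
python3 - <<'E'
from h import *
c=camera("scene");W=cloud(c);p=c["pixels"].astype(int)
m=(W[...,2]<.008)&(W[...,2]>-.005)&(p.max(-1)<45)&(np.hypot(W[...,0]-.436,W[...,1]-.287)<.09)
m=cv2.morphologyEx(m.astype(np.uint8),cv2.MORPH_OPEN,np.ones((3,3)));q=(W[m>0][:,:2]*1000).astype(np.float32);print("mat",len(q),cv2.minEnclosingCircle(q),cv2.minAreaRect(q))
c=camera("top");W=cloud(c)
m=(W[...,2]<.055)&(W[...,2]>.015)&(np.hypot(W[...,0]-.591,W[...,1]-.043)<.05);print("well low",m.sum(),np.percentile(W[m][:,2],[5,25,50,75,95]))
save(c,"t8.png",(270,170,370,260),6)
E
```

```text
time_s: 42.23
eef_pos: [0.5395, 0.1014, 0.2434]
tool_rot: [0.752, -2.643, 1.459]
force: [0.2, 0.5, -1.4]
width: 0.666
grip_force: 34.8
time_s: 43.07
eef_pos: [0.483, 0.1913, 0.2435]
tool_rot: [0.775, 2.211, -1.145]
force: [-0.1, -0.2, -1.5]
width: 0.666
grip_force: 34.8
[ 0.98  0.28 -0.02] [-0.1 -0.2 -1.5] [0.483  0.1913 0.2435] y 34.5 0.6659652407897888 34.84944739040657 [-1.    0.57  0.16  1.71  0.7   1.6  -0.2 ]
shift [-0.467  0.747 -0.363] turn [ 0.0476 -0.0778 -0.0001] deg 32.8 rows>= 5.0
mat 2090 ((435.64947509765625, 287.9802551269531), 55.660743713378906) ((435.9955749511719, 288.3023681640625), (107.4167251586914, 107.69834899902344), 70.84577941894531)
well low 1249 [0.02160029 0.02367693 0.02517347 0.02755369 0.0394981 ]
```

View pics/t8.png

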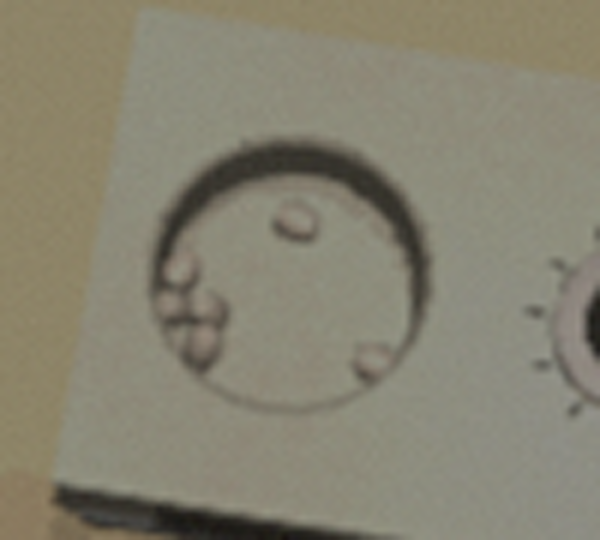

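Top crop: about six teeth on the well floor, at (295,220), (372,362) and a cluster at (195,310). The unit's top is clean. Placing the cup on the mat, centred at (436,288) mm.

```bash

python3 -m creep '[[0,-0.363,0.74,-0.8,0.0476,-0.0778,0],[0,-0.363,0.74,-0.8,0.0476,-0.0778,0],[0,-0.363,0.74,-0.8,0.0476,-0.0778,0],[0,-0.363,0.74,-0.8,0.0476,-0.0778,0],[0,-0.363,0.74,-0.8,0.0476,-0.0778,0],[0,-0.363,0.74,-0.8,0.0476,-0.0778,0],[0,-0.363,0.74,-0.8,0.0476,-0.0778,0],[0,-0.363,0.74,-0.8,0.0476,-0.0778,0]]' 35
python3 tq.py; python3 go.py .4395 .280 .045 -56 55
```

```text
time_s: 43.83
eef_pos: [0.4405, 0.2793, 0.1488]
tool_rot: [1.043, 1.982, -0.549]
force: [-0.3, 0.2, -1.0]
width: 0.668
grip_force: 34.9
[0.77 0.55 0.01] [-0.3  0.2 -1. ] [0.4405 0.2793 0.1488] y 34.3 0.667524960748438 34.86030223157286 [-1.22  0.61  0.16  1.87  0.76  1.31 -0.92]
shift [-0.008  0.005 -0.865] turn [ 0.0002 -0.0011 -0.0009] deg 0.5 rows>= 3.0
```

```bash

python3 -m creep '[[0,-0.008,0.005,-0.2,0,0,0],[0,-0.008,0.005,-0.4,0,0,0],[0,-0.008,0.005,-0.6,0,0,0],[0,-0.008,0.005,-0.75,0,-0.001,-0.001],[0,-0.008,0.005,-0.84,0,-0.001,-0.001],[0,-0.008,0.005,-0.84,0,-0.001,-0.001]]' 35
python3 tq.py
python3 -m creep '[[0,0,0,-0.015,0,0,0],[0,0,0,-0.03,0,0,0],[0,0,0,-0.03,0,0,0]]' 35
python3 tq.py
```

```text
time_s: 44.33
eef_pos: [0.4392, 0.2792, 0.0462]
tool_rot: [1.05, 1.973, -0.55]
force: [-0.9, 0.2, -2.1]
width: 0.667
grip_force: 34.9
[0.77 0.55 0.02] [-0.9  0.2 -2.1] [0.4392 0.2792 0.0462] y 33.9 0.667232563912055 34.86041268737608 [-1.22  0.79  0.16  1.87  0.77  1.18 -1.05]
time_s: 44.58
eef_pos: [0.4394, 0.2804, 0.0448]
tool_rot: [1.052, 1.973, -0.544]
force: [0.8, 0.3, -0.6]
width: 0.667
grip_force: 34.9
[0.8  0.58 0.02] [ 0.8  0.3 -0.6] [0.4394 0.2804 0.0448] y 33.9 0.6669252956917515 34.86057247449935 [-1.22  0.79  0.16  1.87  0.77  1.18 -1.06]
```

```bash

python3 -m creep '[[0,0,0,-0.012,0,0,0],[0,0,0,-0.015,0,0,0],[0,0,0,-0.015,0,0,0]]' 35
python3 tq.py
python3 -m creep '[[0.4,0,0,0,0,0,0],[0.4,0,0,0,0,0,0],[1,0,0,0,0,0,0],[1,0,0,0,0,0,0],[1,0,0,0,0,0,0],[1,0,0,0,0,0,0],[1,0,0,0,0,0,0]]' 35
python3 -m creep '[[1,-0.08,0.11,0.1,0,0,0],[1,-0.16,0.23,0.19,0,0,0],[1,-0.24,0.34,0.28,0,0,0],[1,-0.31,0.45,0.38,0,0,0],[1,-0.39,0.568,0.474,0,0,0],[1,-0.5,0.7,0.9,0,0,0],[1,-0.5,0.7,0.9,0,0,0],[1,-0.5,0.7,0.9,0,0,0]]'
python3 tq.py; python3 cup.py; python3 - <<'E'
from h import *
save(dict(pixels=np.load("wrist_last.npz")["p"]),"w9.png")
E
```

```text
time_s: 44.83
eef_pos: [0.4395, 0.2804, 0.0432]
tool_rot: [1.052, 1.972, -0.544]
force: [-0.2, 1.3, 5.3]
width: 0.662
grip_force: 34.6
[-0.18 -0.02 -0.05] [-0.2  1.3  5.3] [0.4395 0.2804 0.0432] y 33.9 0.661809946796452 34.60810734133702 [-1.22  0.8   0.16  1.86  0.77  1.18 -1.06]
time_s: 45.42
eef_pos: [0.4391, 0.2801, 0.0423]
tool_rot: [1.052, 1.972, -0.545]
force: [-0.6, -0.1, 0.3]
width: 0.99
grip_force: 0.0
time_s: 46.08
eef_pos: [0.3787, 0.3665, 0.1529]
tool_rot: [1.053, 1.974, -0.539]
force: [-0.6, -0.1, 0.0]
width: 1.0
grip_force: 0.0
[0.59 0.44 0.04] [-0.6 -0.1  0. ] [0.3787 0.3665 0.1529] y 34.0 1.0002848701471705 0.0 [-1.32  0.67  0.1   1.73  0.67  1.45 -0.97]
wrist 0.066 1226 [434.4 287.8] 33.8 [433.8 288.1]
wrist 0.03 2732 [433.6 288.1] 32.3 [432.5 288.1]
scene 0.066 314 [435.3 287. ] 34.6 [435.9 287.1]
scene 0.03 670 [435.8 287.1] 32.7 [436.6 287.9]
top 0.066 167 [434.8 285.2] 33.5 [435.  285.6]
top 0.03 184 [434.4 284.6] 31.1 [434.9 284.5]
```

View pics/w9.png

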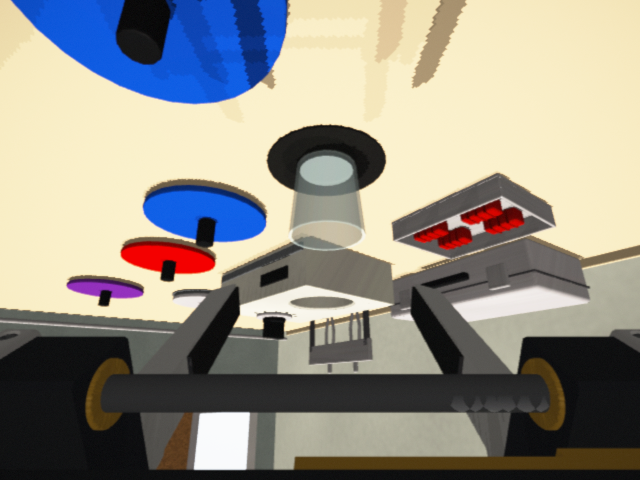

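The cup stands empty at (327,200), centred on the mat. Next I'll untilt and fetch the lid.

```bash

python3 -m creep '[[0,0,0,0.5,0,0,0],[0,0,0,0.97,0,0,0],[0,0,0,0.97,0,0,0],[0,0,0,0.97,0,0,0]]'
python3 go.py .45 .3 .27 -73 0
```

```text
time_s: 46.57
eef_pos: [0.3803, 0.3647, 0.2713]
tool_rot: [1.057, 1.972, -0.539]
force: [-0.3, -0.3, 0.8]
width: 0.755
grip_force: 0.0
shift [ 0.581 -0.539 -0.011] turn [ 0.1376  0.0666 -0.0426] deg 57.1 rows>= 8.0
```

```bash

python3 -m creep '[[-0.1,0.581,-0.539,0,0.1376,0.0666,-0.0426],[-0.1,0.581,-0.539,0,0.1376,0.0666,-0.0426],[-0.1,0.581,-0.539,0,0.1376,0.0666,-0.0426],[-0.1,0.581,-0.539,0,0.1376,0.0666,-0.0426],[-0.1,0.581,-0.539,0,0.1376,0.0666,-0.0426],[-0.1,0.581,-0.539,0,0.1376,0.0666,-0.0426],[-0.1,0.581,-0.539,0,0.1376,0.0666,-0.0426],[-0.1,0.581,-0.539,0,0.1376,0.0666,-0.0426],[-0.1,0.581,-0.539,0,0.1376,0.0666,-0.0426],[-0.1,0.581,-0.539,0,0.1376,0.0666,-0.0426]]'
python3 -m creep '[[-0.1,0.061,-0.843,0,0,0,0],[-0.1,0.061,-0.843,0,0,0,0],[-0.1,0.061,-0.843,0,0,0,0],[-0.1,0.061,-0.843,0,0,0,0]]'
python3 -m creep '[[-0.1,0.061,-0.843,0,0,0,0],[-0.1,0.061,-0.843,0,0,0,0],[-0.1,0.061,-0.843,0,0,0,0],[-0.1,0.061,-0.843,0,0,0,0]]'
python3 -m creep '[[-0.1,0.061,-0.843,0,0,0,0],[-0.1,0.061,-0.843,0,0,0,0],[-0.1,0.061,-0.843,0,0,0,0],[-0.1,0.061,-0.843,0,0,0,0]]'
python3 -m creep '[[-0.1,0.061,-0.843,0,0,0,0],[-0.1,0.061,-0.843,0,0,0,0],[-0.1,0.061,-0.843,0,0,0,0],[-0.1,0.061,-0.843,0,0,0,0]]'
python3 -m creep '[[-0.1,0.061,-0.843,-0.3,0,0,0],[-0.1,0.061,-0.843,-0.3,0,0,0],[-0.1,0.061,-0.843,-0.3,0,0,0],[-0.1,0.061,-0.843,-0.3,0,0,0]]'
python3 -m creep '[[-0.1,0.061,-0.843,-0.5,0,0,0],[-0.1,0.061,-0.843,-0.5,0,0,0],[-0.1,0.061,-0.843,-0.5,0,0,0],[-0.1,0.061,-0.843,-0.5,0,0,0],[-0.1,0.061,-0.843,-0.5,0,0,0]]'
python3 tq.py
cat > lid.py <<'E'
from h import *
s=read_state()
for n in("wrist","scene"):
    W=cloud(camera(n),s)
    m=(W[...,2]>.042)&(W[...,2]<.052)&(np.hypot(W[...,0]-.494,W[...,1]+.307)<.03)
    if m.sum()>20: print(n,m.sum(),cv2.minEnclosingCircle((W[m][:,:2]*1000).astype(np.float32)))
E
python3 lid.py
```

```text
time_s: 47.4
eef_pos: [0.4498, 0.2971, 0.2659]
tool_rot: [1.867, 2.525, -0.008]
force: [-0.6, 0.3, 0.3]
width: 0.454
grip_force: 0.0
time_s: 47.73
eef_pos: [0.4563, 0.1945, 0.266]
tool_rot: [1.865, 2.525, -0.01]
force: [-0.7, 0.5, 0.3]
width: 0.444
grip_force: 0.0
time_s: 48.07
eef_pos: [0.4634, 0.0938, 0.2661]
tool_rot: [1.865, 2.525, -0.01]
force: [0.9, -0.2, -0.0]
width: 0.45
grip_force: 0.0
time_s: 48.4
eef_pos: [0.4708, -0.0069, 0.2662]
tool_rot: [1.865, 2.526, -0.009]
force: [0.2, -0.0, -0.2]
width: 0.451
grip_force: 0.0
time_s: 48.73
eef_pos: [0.4781, -0.1078, 0.2661]
tool_rot: [1.865, 2.527, -0.01]
force: [0.2, -0.5, -0.5]
width: 0.449
grip_force: 0.0
time_s: 49.07
eef_pos: [0.4847, -0.2088, 0.2283]
tool_rot: [-1.864, -2.527, 0.012]
force: [0.6, -0.4, 0.4]
width: 0.455
grip_force: 0.0
time_s: 49.48
eef_pos: [0.4928, -0.3065, 0.1688]
tool_rot: [-1.861, -2.529, 0.008]
force: [0.7, 0.4, -0.6]
width: 0.449
grip_force: 0.0
[-0.05  0.05  0.02] [ 0.7  0.4 -0.6] [ 0.4928 -0.3065  0.1688] y 17.3 0.44888721601708387 0.0 [ 0.07  0.43  0.56  1.79 -0.26  1.    1.03]
wrist 400 ((494.02191162109375, -307.379638671875), 9.99144458770752)
scene 53 ((495.75634765625, -306.0165100097656), 11.898397445678711)
```

```bash
python3 go.py .494 -.3074 .031 -72.7 0;
python3 -m creep '[[-0.15,0.01,-0.007,-0.3,0,0,0],[-0.15,0.01,-0.007,-0.6,0,0,0],[-0.15,0.01,-0.007,-0.9,0,0,0],[-0.15,0.01,-0.007,-0.9,0,0,0],[-0.15,0.01,-0.007,-0.9,0,0,0]]'
python3 go.py .494 -.3074 .031 -72.7 0
```

```text
shift [ 0.002 -0.017 -1.162] turn [ 0.0004 -0.0003 -0.0004] deg 0.2 rows>= 4.0
time_s: 50.0
eef_pos: [0.4942, -0.3067, 0.0629]
tool_rot: [-1.859, -2.531, 0.005]
force: [1.4, -1.0, 0.0]
width: 0.425
grip_force: 0.0
shift [-0.002 -0.006 -0.266] turn [ 0.0004 -0.0004 -0.0003] deg 0.2 rows>= 1.0
```

```bash

python3 -m creep '[[-0.15,0,-0.004,-0.15,0,0,0],[-0.15,0,-0.004,-0.26,0,0,0],[-0.15,0,-0.004,-0.26,0,0,0],[-0.15,0,-0.004,-0.26,0,0,0],[-1,0,-0.004,-0.26,0,0,0],[-1,0,-0.004,-0.26,0,0,0],[-1,0,-0.004,-0.26,0,0,0],[-1,0,-0.004,-0.26,0,0,0],[-1,0,-0.004,-0.26,0,0,0]]' 40
python3 tq.py
python3 -m creep '[[-1,0,0,0.1,0,0,0],[-1,0,0,0.3,0,0,0],[-1,0,0,0.6,0,0,0],[-1,0,0,0.9,0,0,0],[-1,0,0,1,0,0,0],[-1,0,0,1,0,0,0]]' 40
python3 -m creep '[[-1,0.1,0.3,0.2,0,0,0],[-1,0.15,0.6,0.4,0,0,0],[-1,0.27,0.975,0.4,0,0,0],[-1,0.27,0.975,0.4,0,0,0],[-1,0.27,0.975,0.4,0,0,0]]' 40
python3 -m creep '[[-1,0.1,0.3,0,0,0,0],[-1,0.15,0.6,0,0,0,0],[-1,0.27,0.975,0,0,0,0],[-1,0.27,0.975,0,0,0,0]]' 40
python3 -m creep '[[-1,0.1,0.3,0,0,0,0],[-1,0.15,0.6,0,0,0,0],[-1,0.27,0.975,0,0,0,0],[-1,0.27,0.975,0,0,0,0],[-1,0.27,0.975,0,0,0,0],[-1,0.27,0.975,0,0,0,0]]' 40
python3 tq.py; python3 go.py .5913 .043 .1 -72.7 0
python3 - <<'E'
from h import *
s=read_state(); W=cloud(camera("scene"))
m=(abs(W[...,2]-.0705)<.004)&(W[...,0]>.45)&(W[...,0]<.72)&(abs(W[...,1])<.16)
q=(W[m][:,:2]*1000).astype(np.float32);print("unit",cv2.minAreaRect(q))
E
```

```text
time_s: 50.75
eef_pos: [0.4943, -0.309, 0.0322]
tool_rot: [1.861, 2.529, -0.005]
force: [-1.1, 2.3, 6.3]
width: 0.203
grip_force: 40.0
[0.31 0.27 0.06] [-1.1  2.3  6.3] [ 0.4943 -0.309   0.0322] y 17.3 0.20344091661730648 40.00391721725464 [ 0.15  0.62  0.47  1.86 -0.39  0.75  1.13]
time_s: 51.25
eef_pos: [0.4952, -0.3097, 0.1553]
tool_rot: [1.859, 2.525, -0.003]
force: [-0.5, -0.4, -1.4]
width: 0.209
grip_force: 40.0
time_s: 51.67
eef_pos: [0.5273, -0.1876, 0.1987]
tool_rot: [-1.855, -2.535, 0.004]
force: [-0.3, -0.3, -2.4]
width: 0.204
grip_force: 40.0
time_s: 52.0
eef_pos: [0.5597, -0.068, 0.1981]
tool_rot: [-1.853, -2.535, 0.004]
force: [-0.0, 1.1, -2.6]
width: 0.203
grip_force: 40.0
time_s: 52.5
eef_pos: [0.5907, 0.0415, 0.1985]
tool_rot: [1.862, 2.53, -0.008]
force: [0.3, -1.4, -2.4]
width: 0.205
grip_force: 40.0
[-0.14  0.01 -0.  ] [ 0.3 -1.4 -2.4] [0.5907 0.0415 0.1985] y 17.3 0.20517081282694677 39.999024868011475 [-0.48  0.4   0.47  1.72 -0.2   1.06  0.35]
shift [ 0.005  0.013 -0.821] turn [ 0.0007 -0.0004 -0.    ] deg 0.3 rows>= 3.0
unit ((584.2066650390625, -6.7396240234375), (253.29820251464844, 192.17770385742188), 81.57089233398438)
```

```bash

python3 -m creep '[[-1,0.005,0.013,-0.25,0,0,0],[-1,0.005,0.013,-0.5,0,0,0],[-1,0.005,0.013,-0.7,0,0,0],[-1,0.005,0.013,-0.78,0,0,0],[-1,0.005,0.013,-0.78,0,0,0],[-1,0.005,0.013,-0.78,0,0,0]]' 40
python3 tq.py
python3 -m creep '[[-1,0,0,-0.03,0,0,0],[-1,0,0,-0.06,0,0,0],[-1,0,0,-0.085,0,0,0],[-1,0,0,-0.085,0,0,0]]' 40
python3 tq.py
```

```text
time_s: 53.05
eef_pos: [0.592, 0.0426, 0.1066]
tool_rot: [1.863, 2.528, -0.005]
force: [0.6, -0.3, -0.9]
width: 0.2
grip_force: 40.0
[-0.04  0.    0.  ] [ 0.6 -0.3 -0.9] [0.592  0.0426 0.1066] y 17.2 0.20030835673927055 39.99939680099487 [-0.45  0.52  0.43  1.8  -0.26  0.89  0.39]
time_s: 53.38
eef_pos: [0.5917, 0.0438, 0.0956]
tool_rot: [1.861, 2.529, -0.005]
force: [-0.1, -0.4, -2.4]
width: 0.204
grip_force: 40.0
[-0.07 -0.02 -0.04] [-0.1 -0.4 -2.4] [0.5917 0.0438 0.0956] y 17.3 0.20441012335895345 39.999403953552246 [-0.45  0.53  0.42  1.8  -0.27  0.87  0.4 ]
```

```bash

python3 -m creep '[[-1,0,0,-0.01,0,0,0],[-1,0,0,-0.018,0,0,0],[-1,0,0,-0.018,0,0,0]]' 40
python3 tq.py
python3 -m creep '[[-0.1,0,0,0,0,0,0],[-0.1,0,0,0,0,0,0],[-0.1,0,0,0,0,0,0],[-0.1,0,0,0,0,0,0],[-0.1,0,0,0.3,0,0,0],[-0.1,0,0,0.6,0,0,0],[-0.1,0,0,1,0,0,0],[-0.1,0,0,1,0,0,0]]'
python3 -m creep '[[-0.1,-0.3,-0.9,0.5,0,0,0],[-0.1,-0.3,-0.9,0.5,0,0,0],[-0.1,-0.3,-0.9,0.5,0,0,0],[-0.1,-0.3,-0.9,0.5,0,0,0],[-0.1,-0.3,-0.9,0.5,0,0,0]]'
python3 look.py scene,wrist; python3 - <<'E'
from h import *
for n in("scene","wrist"):
    W=np.load(n+"_last.npz")["W"]
    r=np.hypot(W[...,0]-.5913,W[...,1]-.043); q=W[(r<.064)&(r>.025)&(W[...,2]<.1)]
    A=np.c_[q[:,0]-.5913,q[:,1]-.043,np.ones(len(q))]; f=np.linalg.lstsq(A,q[:,2],rcond=None)[0]; print(n,"flange plane",f.round(4))
    m=(W[...,2]>.104)&(W[...,2]<.112)&(r<.03)
    if m.sum()>10: print("knob",cv2.minEnclosingCircle((W[m][:,:2]*1000).astype(np.float32)))
    for nm,x,y,lo,hi,R_ in(("timer",.571,-.091,.108,.125,.04),("cup",.435,.287,.066,.078,.06),("model",.694,-.309,.025,.04,.07)):
        m=(W[...,2]>lo)&(W[...,2]<hi)&(np.hypot(W[...,0]-x,W[...,1]-y)<R_)
        if m.sum()>20: print(n,nm,cv2.minAreaRect((W[m][:,:2]*1000).astype(np.float32)))
E
cp pics/scene_last.png pics/s10.png
```

```text
time_s: 53.63
eef_pos: [0.5918, 0.0437, 0.0935]
tool_rot: [1.861, 2.529, -0.005]
force: [-0.2, -0.4, -2.1]
width: 0.203
grip_force: 40.0
[-0.04  0.02 -0.02] [-0.2 -0.4 -2.1] [0.5918 0.0437 0.0935] y 17.3 0.20322365855470748 39.999375343322754 [-0.45  0.53  0.42  1.8  -0.27  0.86  0.4 ]
time_s: 54.3
eef_pos: [0.5942, 0.0435, 0.2201]
tool_rot: [1.859, 2.524, 0.004]
force: [-0.5, 1.1, 0.6]
width: 0.45
grip_force: 0.0
time_s: 54.72
eef_pos: [0.5557, -0.0667, 0.2751]
tool_rot: [1.865, 2.524, -0.002]
force: [0.3, 0.5, 0.3]
width: 0.452
grip_force: 0.0
t 54.7 tcp [ 0.5557 -0.0667  0.2751] ytool deg 17.1 tilt -1.0 w 42.4 grip 0.0
scene block [395. 376.] c [615.  256.6] size [22.8 38.4] long 90.5 ztop 0.0209
scene block [381. 398.] c [662.7 256.5] size [38.2 22.5] long 87.9 ztop 0.021
scene block [430. 398.] c [618.4 324.2] size [38.7 22.1] long 87.5 ztop 0.0211
scene block [417. 420.] c [665.4 322.5] size [22.7 39.2] long 91.0 ztop 0.0211
scene flange plane [ 0.0015 -0.0016  0.0781]
knob ((592.4923095703125, 45.17839431762695), 10.829895973205566)
scene timer ((572.7183837890625, -90.67552185058594), (16.150554656982422, 42.392173767089844), 80.4733657836914)
scene cup ((435.10479736328125, 287.376708984375), (66.22599792480469, 66.65052795410156), 70.28196716308594)
scene model ((705.3333129882812, -313.5482482910156), (64.55203247070312, 44.85490036010742), 56.45805358886719)
wrist flange plane [ 0.0011 -0.0009  0.0783]
knob ((591.19384765625, 42.64350891113281), 9.7762451171875)
wrist timer ((570.7012329101562, -93.0462875366211), (14.31302261352539, 42.04430389404297), 81.20195007324219)
wrist model ((709.6964111328125, -322.8218688964844), (56.720054626464844, 26.934715270996094), 60.95659255981445)
```

View pics/s10.png

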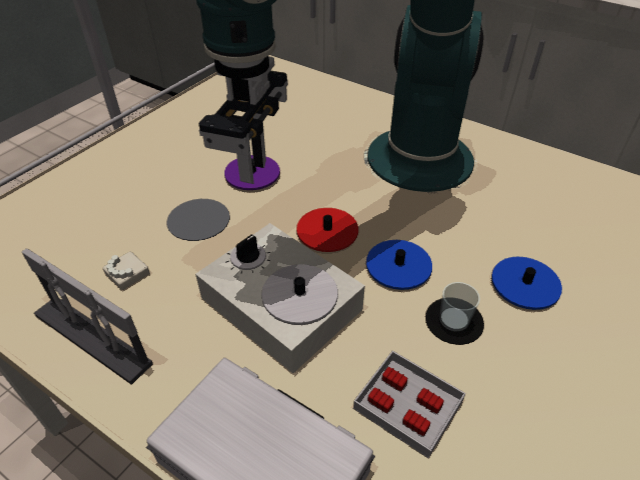

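The picture shows the lid flat and seated on the well at (300,295), flange top at 78 mm. The cup stands empty on its mat (458,310), four blocks are in the dish, the timer is at zero and the model is untouched. Handing in.

```bash
python3 -c "
from cell import close_job
print(close_job())"
```

```text
the job is handed in; nothing more can be done
None
```

The job is handed in, done in the order asked: all four bite blocks are in the dish, the timer is at its zero stop, the teeth are in the well (about six counted), the lid is seated, and the empty cup stands upright on its mat; the model was not touched.

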